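# Hang the humidity gauge in the dry-storage chest and shut the lid

### The arm

A 6-joint arm with a two-finger parallel gripper is mounted at the origin on a cart in front of the work surface, level with it; the furniture and walls round the work are solid. World frame = base frame: x ahead of the robot, y to its left, z up, the work surface at z = 0. Lengths are in m, angles in degrees, forces in N, time in s.
With the tool pointing down it reaches from about 0.35 to 0.875 m from the base axis. Payload 4.2 kg.
Tool frame: the origin (TCP) lies at the very end of the fingers, on their centre line; the grasp point (between the pads) lies 19 mm behind it; z points along the fingers, x is the direction in which the jaws open and shut, and the axes are right-handed (so a half turn about z gives the same grasp; the last joint's range is limited). The gripper opens to 87 mm and grips with 3 to 60 N. Pads are 19 mm wide; open, the fingers measure 117 mm over their backs; the gripper's body (75 mm by 190 mm) begins 51 mm behind the grasp point.
Start: joints at [79.733, 22.042, 0.453, 0, -68.411, -14.817], TCP at [0.265, 0.566, 0.223] pointing down, gripper open.
Joint ranges: [-179.83, 179.83], [-69.29, 118.12], [-61.27, 80.66], [-181.25, 117.63], [-171.15, -9.14], [-177.46, 177.46]. Speed limits (degrees/s): [159.86, 159.86, 180, 180, 180, 180].

### API

Orientations are given as a 3x3 rotation matrix whose columns are the frame's x, y, z axes.
In Python, from station import sense, capture, finish_job gives the robot as it stands.
- The arm moves only by the shell command python3 -m crank 'ROWS' [OPENING]. ROWS is JSON, a list of rows, each a list of 4 numbers: the shift along the tool's x, y, z in m, then the turn about the tool's z in rad. A call has 1 to 5 rows; each row shifts and turns the commanded pose from where the row before left it, along the tool's axes as they then stand; what a row does not reach is not made up. A row lasts 1/12 s, in which the tool goes at most 41.7 mm and 7.16 degrees, less where a joint would pass 70% of its speed; a pose out of reach is approached as far as the arm can. A call with a gripper value outside its range is refused whole. OPENING is the finger opening in m, from 0 to 0.087, set as the call begins (- or left out, the last holds). The fingers move at their own pace and stop on an object; the grip force is fixed at half the most. Time passes only in rows, so rows that do not move let the fingers close. It gives the time, the measured TCP pose, the force and the opening at its end, in the units of the state.
- sense(): the state, without advancing time (a new reading comes with each control period).
- capture(name): name is "side" or "top" or "wrist"; returns a dict with "pixels" (384x512x3 uint8, red, green, blue), "depth" (384x512 float32, m along the optical axis (not along the pixel's ray), 0 where there is no reading), "fx", "fy", "cx", "cy" (pixels), "world_from_camera" (4x4, takes a point from camera to world coordinates); the wrist camera has in their place "hand_eye" (4x4, takes a point from camera to tool coordinates, whose origin is the TCP and whose axes are the tool frame's). Camera axes: x right, y down, z forward; pixel columns grow to the right and rows downward; lengths in m; the calibration is good to about 2 mm. A picture is of the moment at which its call begins: read the wrist's pose just before it.
- finish_job(): hands the job in, once; it reports no verdict.
The state is a dict: "time_s": time; "joints": joint angles; "joint_velocities": joint speeds; "effort": joint torques, N m; "tcp_pos": TCP position; "ee_rot": TCP orientation; "wrist_force": force on the tool from outside, world axes, zero at the start; "moment": the same for the moment, N m; "gripper_width": opening from 0.0 (shut) to 1.0 (fully open).
Only numpy, scipy, OpenCV 4.12 (cv2) and the standard library are available. Lean on these libraries where they do the work, as an engineer would, in place of code of your own. Each camera call takes 0.05 s, during which the arm holds its last target.

### The job

Take the humidity gauge out of its black cradle by its orange tab, pass it down through the opening of the white dry-storage chest and hang it by its eye on the brass hook inside, touching the grey frame round the opening with neither the gauge nor the gripper. Then break the locked lid stay by pressing the red knob at its knee joint down, and lower the blue lid gently until it is fully shut, leaving the gauge hanging on the hook. Leave the beaker, the white bottle and the jar standing where they are.

Things in the scene. Friction and masses are not known exactly. Their poses are not given: they have to be found in the camera images.
- gauge_tab (a point): Middle of the orange grip tab (10 mm thick along x, 26 wide along y, 40 tall) on top of the loose humidity gauge, the place to grasp; 20 mm below the gauge's top, 122 above its underside, 28 above gauge_eye. x: through the thickness, dial on the -x side; y: width; z: up. The gauge weighs 130 g and stands upright, its lowest 33 mm loosely in the cradle's slot
- gauge_eye (a point): Middle of the underside of the gauge's eye bar (8 mm high), which shall rest on the hook; 94 mm above the gauge's underside. The eye is a hole through the gauge along x, 24 mm wide (y), reaching 32 mm down from here, in an orange frame 36 mm wide, 8 thick. Below it the white case, 16 x 56 x 62 mm. Axes as gauge_tab
- cradle: Black fixed cradle that the gauge stands in at first: base 74 x 90 x 8 mm, slot walls up to 41 mm high; origin at the centre of its underside on the worktop. The gauge is lifted straight up out of it by at least 35 mm
- opening (a point): Centre of the opening in the top of the fixed white chest, level with the frame's top, 180 mm above the worktop. Axes of the chest: x to the back, where the lid is hinged, y left, z up. Chest 150 (x) x 200 (y) x 180 mm; opening 110 (x) x 160 (y); inside 134 x 184 mm, its floor 8 mm above the worktop
- frame: Grey frame round the opening, the top 12 mm of the chest: bars 20 mm wide; origin and axes as the opening. Neither gauge nor gripper may touch it
- hook_seat (a point): Middle of the upper side of the brass hook's level arm, 56 mm below the frame's top: the eye's bar shall rest here. The arm, 7 mm thick, comes from the left wall (70 mm to +y) and ends 33 mm to -y in an upturned tip, 12 mm higher than the arm's upper side. The eye, its hole along y, passes from the right over the tip toward +y and is lowered. Axes as the opening
- stay_knob (a point): Centre of the red knob (20 mm thick, 30 long along the chest's y) on the knee of the folding lid stay, outside the chest's right (-y) side, 35 mm above the frame's top. Locked just past straight: pressed about 9 mm down (some newtons) it passes straight, then folds on down and to the back (chest's +x); 22 mm down and 14 back breaks it well, more drags the lid along
- stay_knee (a joint): Fold of the stay's knee in rad: 0 locked, 0.25 straight, above 0.5 well broken; it grows to about 2.9 as the lid comes down
- lid_hinge (a point): Middle of the lid's hinge line, at the back edge of the chest, level with the frame's top, 75 mm behind the opening's centre. Axes as the opening; the hinge line lies along y
- lid_edge (a point): Middle of the lid's outer face, 6 mm from its free edge, 150 mm from the hinge. Blue plate 156 x 204 x 12 mm, outer face 14 mm off the hinge line. Found leaning 20 degrees back, the outer face to the back: push it from behind toward the robot, then down. Shut, it lies level, outer face up, 14 mm above the frame's top. A stiff hinge (0.22 N m) holds it at any angle
- lid (a joint): Lid angle in rad: 0 open as found (leaning 20 degrees back), 0.35 upright, 1.92 fully shut
- beaker: Glass beaker, 54 mm wide, 72 mm tall, bystander; origin at the centre of its underside
- white_bottle: White plastic bottle with a red cap, 45 mm wide, 82 mm tall, bystander; origin at the centre of its underside
- jar: Clear jar with a white lid, 52 mm wide, 76 mm tall, bystander; origin at the centre of its underside
Not all that is in view belongs to the job. There is more than one size of the part that bears gauge_tab; the job needs the middle-sized.

How it is judged (in metres and radians):
On the way, in this order (a step that is already met when the one before it is completed fails the run):
1. the gauge is lifted clear of the cradle (height (world z) of gauge_tab above 0.18 m), for 0.1 s.
2. the gauge hangs on the hook in the chest, let go (x of gauge_eye in the frame of hook_seat between -0.012 and 0.012 m and y of gauge_eye in the frame of hook_seat between -0.027 and 0.065 m and z of gauge_eye in the frame of hook_seat between -0.005 and 0.006 m and angle between gauge_tab's own z axis and vertical below 0.2 rad and contact force between the fingers and gauge below 0.05 N and linear speed of gauge below 0.05 m/s), for 0.3 s.
3. the stay is broken at its knee (value of joint stay_knee above 0.4 rad), for 0.1 s.
4. the lid is shut (value of joint lid above 1.86 rad), for 0.2 s.
At the end, for the whole second after the job is handed in: The gauge hangs still and upright (within 0.2 rad) by its eye on the brass hook's arm, between the upturned tip and the wall (bar of the eye within 5 mm below to 6 mm above the arm's upper side, within 12 mm sideways), released; the lid is fully shut (within 0.06 rad) (x of gauge_eye in the frame of hook_seat between -0.012 and 0.012 m and y of gauge_eye in the frame of hook_seat between -0.027 and 0.065 m and z of gauge_eye in the frame of hook_seat between -0.005 and 0.006 m and angle between gauge_tab's own z axis and vertical below 0.2 rad and contact force between the fingers and gauge below 0.05 N and linear speed of gauge below 0.02 m/s and value of joint lid above 1.86 rad); the robot touches nothing.
It fails at once if the frame round the opening is touched (more than 1 N) (contact force between frame and anything else above 1 N).
It fails at once if the lid is slammed (faster than 3 rad/s) (velocity of joint lid above 3 rad/s).
It fails at once if the beaker is pushed away (20 mm) or tipped (distance of beaker from where it was at the start of the episode above 0.02 m or angle between beaker's own z axis and vertical above 0.3 rad).
It fails at once if the white bottle is pushed away (20 mm) or tipped (distance of white_bottle from where it was at the start of the episode above 0.02 m or angle between white_bottle's own z axis and vertical above 0.3 rad).
It fails at once if the jar is pushed away (20 mm) or tipped (distance of jar from where it was at the start of the episode above 0.02 m or angle between jar's own z axis and vertical above 0.3 rad).
It also fails if it takes over 64 s, if anything falls off the work surface, if the arm or the gripper's body presses on something with over 40 N, if the wrist force passes 120 N, or if a joint passes its speed limit or range.

## Working session

There is one attempt and no reset: what is moved stays moved. The work goes in short steps, Python scripts to look and compute and a shell command to move; the robot and the scene stay as the last step left them, time stands still between calls to the robot, and variables do not carry over. Pictures are saved under pics/ and viewed, and the job is handed in when it is done.

```bash
ls; mkdir -p pics
python3 - <<'E'
from station import sense,capture
import cv2,numpy as np
s=sense();print(s)
for n in("side","top","wrist"):
    c=capture(n);cv2.imwrite(f"pics/{n}0.png",c["pixels"][:,:,::-1]);np.savez(f"pics/{n}0.npz",**c)
    print(n,c["fx"],c["cx"],c["cy"],c.get("world_from_camera",c.get("hand_eye")))
E
```

```text
pics
{'time_s': 0.0, 'joints': array([ 7.97354769e+01,  2.20898667e+01,  3.80178066e-01, -2.87207276e-02,
       -6.84138543e+01, -1.48157221e+01]), 'joint_velocities': array([ 0.0232664 , -0.10243835,  0.04127066,  0.0244822 ,  0.09518215,
       -0.00412882]), 'effort': array([-2.69993325e-04, -3.90659666e+01,  1.87407070e+01,  4.21963066e+00,
        1.09046622e-02, -2.04530879e-04]), 'tcp_pos': array([0.26466415, 0.56551733, 0.22147248]), 'ee_rot': array([[-4.24053719e-01, -9.05636645e-01, -8.42872037e-04],
       [-9.05634356e-01,  4.24054544e-01, -2.03861871e-03],
       [ 2.20367153e-03, -1.01149971e-04, -9.99997567e-01]]), 'wrist_force': array([ 0.68137156, -0.04680805, -0.61242213]), 'moment': array([ 0.00013185, -0.04342286,  0.00036926]), 'gripper_width': 1.002204491339978}
side 491.15061943321825 252.01448674508228 188.345935337927 [[ 0.92801536 -0.1258048   0.35065745  0.0028724 ]
 [-0.37198097 -0.36454697  0.85366016 -1.26398473]
 [ 0.02043656 -0.92264764 -0.38510218  0.73686818]
 [ 0.          0.          0.          1.        ]]
top 466.731645234223 249.3069793886461 186.40110227881738 [[ 0.3451944  -0.88624525  0.30888539 -0.00244403]
 [-0.93852047 -0.3243851   0.11812554 -0.29589084]
 [-0.00449039 -0.33067153 -0.94373522  1.7352222 ]
 [ 0.          0.          0.          1.        ]]
wrist 316.22060649393586 256.91469068996395 193.62069841551448 [[ 9.99999891e-01 -1.11460168e-04 -4.53346019e-04 -1.42279910e-03]
 [ 2.30474511e-04  9.62359805e-01  2.71778500e-01 -7.43383601e-02]
 [ 4.05989510e-04 -2.71778575e-01  9.62359726e-01 -1.61667615e-01]
 [ 0.00000000e+00  0.00000000e+00  0.00000000e+00  1.00000000e+00]]
```

View pics/side0.png

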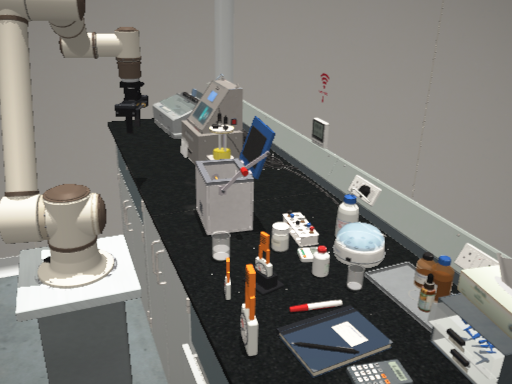

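View pics/top0.png

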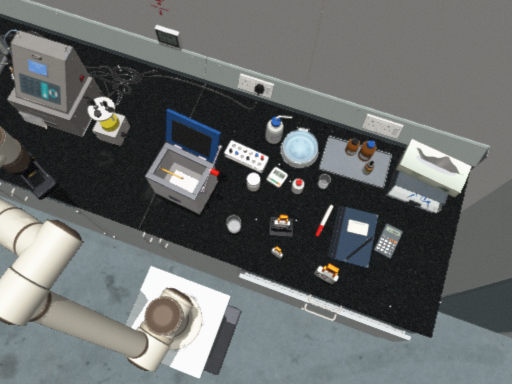

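View pics/wrist0.png

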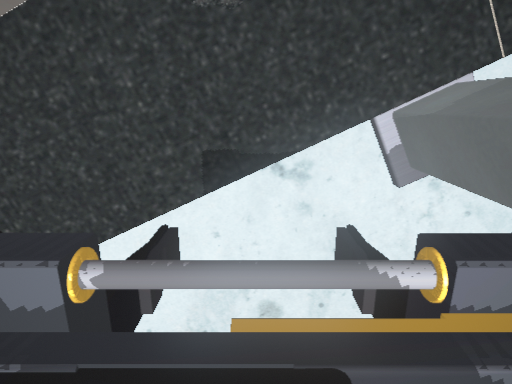

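```bash
cat > h.py <<'E'
import numpy as np,cv2
def load(n): return dict(np.load(f"pics/{n}.npz"))
def cloud(c):
    d=c["depth"];v,u=np.mgrid[:384,:512]
    P=np.stack([(u-c["cx"])/c["fx"]*d,(v-c["cy"])/c["fy"]*d,d,np.ones_like(d)],-1)
    return (P@c["world_from_camera"].T)[...,:3]
def proj(c,p):
    q=np.linalg.inv(c["world_from_camera"])@np.r_[p,1]
    return q[0]/q[2]*c["fx"]+c["cx"],q[1]/q[2]*c["fy"]+c["cy"]
E
python3 - <<'E'
from h import *
s=load("side0");t=load("top0")
a=s["pixels"][110:340,170:340,::-1];b=t["pixels"][100:300,130:360,::-1]
cv2.imwrite("pics/sc.png",cv2.resize(a,None,fx=2.6,fy=2.6,interpolation=2))
cv2.imwrite("pics/tc.png",cv2.resize(b,None,fx=3,fy=3,interpolation=2))
for n,c in(("s",s),("t",t)):
    P=cloud(c);h=cv2.cvtColor(c["pixels"],cv2.COLOR_RGB2HSV)
    H,S,V=[h[...,i].astype(int) for i in range(3)]
    for nm,m in(("orange",(H>8)&(H<22)&(S>150)&(V>120)),("blue",(H>100)&(H<118)&(S>140)&(V>70)),("red",((H<5)|(H>175))&(S>170)&(V>110))):
        k,l,st,ce=cv2.connectedComponentsWithStats(m.astype(np.uint8))
        for i in range(1,k):
            if st[i,4]>12:
                p=P[l==i];print(n,nm,st[i],p.mean(0).round(3),p.min(0).round(3),p.max(0).round(3))
E
```

```text
s orange [259 231  11  32 229] [ 0.466 -0.23   0.102] [ 0.449 -0.273 -0.005] [0.582 0.032 0.151]
s orange [226 258   4  24  75] [ 0.353 -0.261  0.076] [ 0.003 -1.264 -0.004] [ 0.404 -0.102  0.737]
s orange [245 264  11  56 448] [ 0.331 -0.468  0.15 ] [ 0.003 -1.264 -0.004] [ 0.468 -0.141  0.737]
s orange [431 264  19  12 115] [ 0.821 -0.486  0.104] [ 0.003 -1.264  0.076] [ 0.858 -0.425  0.737]
s blue [252 116  23  38 312] [0.601 0.104 0.305] [ 0.003 -1.264  0.251] [0.624 0.243 0.737]
s blue [240 126  12  39  72] [0.607 0.284 0.193] [ 0.563  0.152 -0.006] [0.942 1.095 0.289]
s blue [250 158  16  21 134] [0.562 0.056 0.205] [0.549 0.039 0.178] [0.581 0.113 0.243]
s blue [344 194  12  10  92] [ 0.802 -0.105  0.136] [ 0.786 -0.122  0.023] [0.946 0.14  0.147]
s blue [438 256  12   9  89] [ 0.836 -0.479  0.124] [ 0.003 -1.264  0.107] [ 0.863 -0.454  0.737]
s blue [465 326   7  10  17] [ 0.748 -0.661  0.075] [ 0.741 -0.675  0.07 ] [ 0.759 -0.654  0.079]
s blue [472 333   8   6  22] [ 0.747 -0.683  0.077] [ 0.736 -0.687  0.073] [ 0.762 -0.675  0.08 ]
s blue [479 340  15   9  45] [ 0.734 -0.7
[... 600 characters left out ...]
 -0.499 -0.006] [ 0.384 -0.434  0.201]
t blue [166 108  55  54 802] [0.602 0.146 0.277] [-0.002 -0.296 -0.008] [0.776 0.366 1.735]
t blue [272 116   9  10  59] [ 0.804 -0.098  0.132] [ 0.784 -0.114 -0.003] [ 0.892 -0.062  0.153]
t blue [367 140   8   8  46] [ 0.851 -0.466  0.109] [ 0.831 -0.479 -0.006] [ 0.927 -0.453  0.126]
t blue [178 144  25  12  53] [0.56  0.147 0.189] [0.553 0.098 0.175] [0.568 0.195 0.204]
t red [211 169   8   7  42] [0.503 0.027 0.217] [ 0.494  0.012 -0.002] [0.588 0.076 0.232]
t red [297 180   4   5  17] [ 0.619 -0.257  0.082] [ 0.609 -0.263  0.074] [ 0.628 -0.25   0.089]
t red [316 225   7  11  43] [ 0.476 -0.386  0.052] [-0.002 -0.396 -0.01 ] [ 0.509 -0.296  1.735]
```

View pics/sc.png

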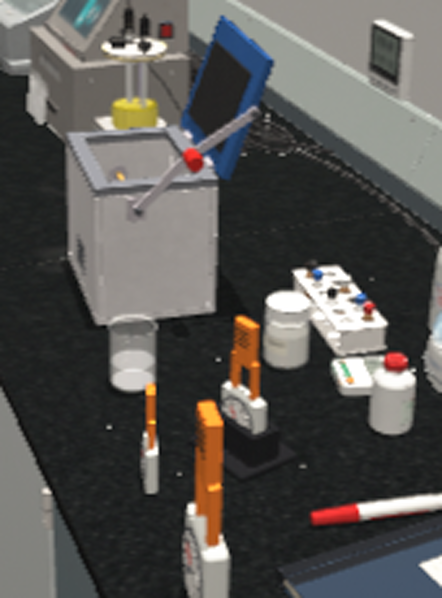

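View pics/tc.png

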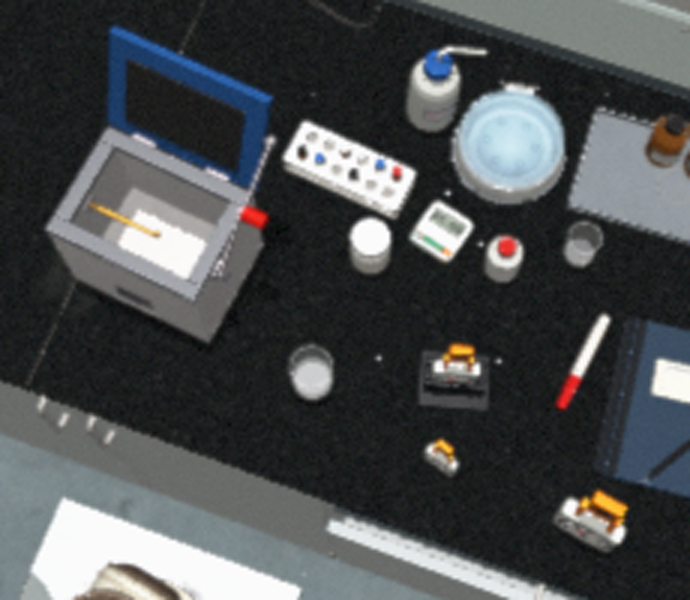

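Run:
```python
from h import *
s=load("side0");t=load("top0")
Ps,Pt=cloud(s),cloud(t)
for n,P,c in(("s",Ps,s),("t",Pt,t)):
    m=(abs(P[...,2]-.18)<.006)&(P[...,0]>.3)&(P[...,0]<.62)&(P[...,1]>-.02)&(P[...,1]<.3)
    p=P[m];print(n,len(p),cv2.minAreaRect(p[:,:2].astype(np.float32)),p.min(0),p.max(0),np.median(p[:,2]))
    o=np.zeros((384,512,3),np.uint8);o[m]=255
    cv2.imwrite(f"pics/m{n}.png",cv2.resize(np.hstack([o[100:230,130:280],c["pixels"][100:230,130:280,::-1]]),None,fx=2.6,fy=2.6))
    # gauge tab
    h=cv2.cvtColor(c["pixels"],cv2.COLOR_RGB2HSV).astype(int)
    g=(h[...,0]>8)&(h[...,0]<22)&(h[...,1]>120)&(abs(P[...,0]-.46)<.06)&(abs(P[...,1]+.24)<.06)
    for z0,z1 in((.1,.152),(.145,.16)):
        q=P[g&(P[...,2]>z0)&(P[...,2]<z1)]
        if len(q)>4: print(" tab",z0,len(q),q.mean(0).round(4),cv2.minAreaRect(q[:,:2].astype(np.float32)))
    # cradle/gauge region
    # gripper body
    for z0,z1 in((.2,.27),(.27,.33),(.33,.4)):
        q=P[(abs(P[...,0]-.265)<.2)&(abs(P[...,1]-.566)<.2)&(P[...,2]>z0)&(P[...,2]<z1)]
        if len(q)>4: print(" grip",z0,len(q),cv2.minAreaRect(q[:,:2].astype(np.float32)))
```

```text
s 541 ((0.48896241188049316, 0.14764945209026337), (0.21752403676509857, 0.1635158658027649), 83.8921890258789) [0.39805496 0.04004762 0.17402883] [0.57173737 0.25958843 0.18597071] 0.17865691786172533
 tab 0.1 169 [ 0.4564 -0.2545  0.1275] ((0.45670950412750244, -0.2523811459541321), (0.012987257912755013, 0.038579121232032776), 20.4785099029541)
 tab 0.145 33 [ 0.4566 -0.2521  0.1482] ((0.4573742151260376, -0.2511827349662781), (0.011037963442504406, 0.02841927483677864), 19.1221981048584)
 grip 0.2 150 ((0.26689380407333374, 0.5646676421165466), (0.12034966796636581, 0.02507980540394783), 65.0255355834961)
 grip 0.27 406 ((0.2798626124858856, 0.5565209984779358), (0.20364078879356384, 0.07515256851911545), 56.17213439941406)
 grip 0.33 437 ((0.2651302218437195, 0.557498574256897), (0.18463096022605896, 0.07625210285186768), 66.13859558105469)
t 915 ((0.4830217957496643, 0.1499701589345932), (0.2094283550977707, 0.16258929669857025), 84.57789611816406) [0.39360385 0.04380742 0.17401705] [0.57356711 0.26111274 0.18593297] 0.17992174586510679
 tab 0.1 43 [ 0.4515 -0.2476  0.1345] ((0.4526406228542328, -0.2478664517402649), (0.013065892271697521, 0.032771073281764984), 12.288729667663574)
 tab 0.145 22 [ 0.453  -0.2492  0.1493] ((0.4535582661628723, -0.24885034561157227), (0.011170890182256699, 0.02480260469019413), 20.688636779785156)
 grip 0.2 8 ((0.2408076673746109, 0.5165106058120728), (0.005055392626672983, 0.020838089287281036), 68.62195587158203)
 grip 0.27 264 ((0.26061350107192993, 0.556268572807312), (0.17355689406394958, 0.07495870441198349), 63.95791244506836)
 grip 0.33 448 ((0.26275134086608887, 0.563241720199585), (0.18926770985126495, 0.07421261072158813), 64.77111053466797)
```

View pics/mt.png

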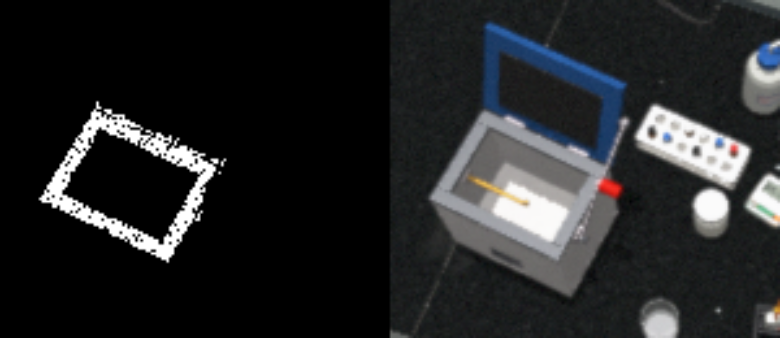

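```bash
cat >> h.py <<'E'
def go(p,yaw=None):
    from station import sense
    s=sense();R=s["ee_rot"];x=R[:,0]
    y0=np.degrees(np.arctan2(x[1],x[0]))
    print("tcp",s["tcp_pos"].round(4),"yaw",round(y0,2),"F",s["wrist_force"].round(2),"w",round(s["gripper_width"]*.087,4),"t",round(s["time_s"],2))
    if p is not None: print("tool delta",(R.T@(np.array(p)-s["tcp_pos"])).round(4))
    if yaw is not None: print("turn",round(-np.radians((yaw-y0+180)%360-180),4))
E
python3 - <<'E'
from h import *
from scipy.optimize import minimize
go((.44,-.24,.33),200)
t=load("top0")
pts=[]
for n in("side0","top0"):
    P=cloud(load(n));m=(abs(P[...,2]-.18)<.005)&(P[...,0]>.3)&(P[...,0]<.62)&(P[...,1]>-.02)&(P[...,1]<.3)
    p=P[m][:,:2]
    def f(a):
        th=a[2];d=p-a[:2];u=d[:,0]*np.cos(th)+d[:,1]*np.sin(th);v=-d[:,0]*np.sin(th)+d[:,1]*np.cos(th)
        # signed distance to ring
        def box(hx,hy):
            qx,qy=abs(u)-hx,abs(v)-hy
            return np.hypot(np.maximum(qx,0),np.maximum(qy,0))+np.minimum(np.maximum(qx,qy),0)
        r=np.maximum(box(.075,.1),-box(.055,.08))
        return np.minimum(np.maximum(r,0),.01).mean()
    b=min((minimize(f,[.485+i*.004,.15+j*.004,np.radians(-5.4+k*2)],method="Nelder-Mead",options=dict(xatol=1e-5,fatol=1e-8)) for i in(-1,0,1) for j in(-1,0,1) for k in(-1,0,1)),key=lambda r:r.fun)
    print(n,b.x[:2],np.degrees(b.x[2]),b.fun)
E
```

```text
tcp [0.2647 0.5656 0.2217] yaw -115.09 F [0.23 0.87 0.17] w 0.087 t 0.15
tool delta [ 0.6555 -0.5003 -0.1071]
turn 0.7839
side0 [0.48510736 0.15033313] -5.538257756261531 0.0006591779784579871
top0 [0.47996327 0.15334263] -6.389110837521461 0.0003764004036769668
```

```bash
python3 -m crank '[[0,0,-0.036,0],[0,0,-0.036,0],[0,0,-0.036,0],[0.033,-0.025,0,0.04],[0.033,-0.025,0,0.04]]'
python3 -m crank '[[0.033,-0.025,0,0],[0.033,-0.025,0,0],[0.033,-0.025,0,0],[0.033,-0.025,0,0],[0.033,-0.025,0,0]]'
python3 -c "
from h import *;go((.44,-.24,.30),200)"
```

```text
time_s: 0.57
tcp_pos: [0.2808, 0.4862, 0.3321]
ee_rot: [[-0.495, -0.869, 0.001], [-0.869, 0.495, 0.004], [-0.004, 0.001, -1.0]]
wrist_force: [1.1, -0.6, -1.2]
gripper_width: 0.995
time_s: 0.98
tcp_pos: [0.3072, 0.2773, 0.3303]
ee_rot: [[-0.494, -0.869, -0.0], [-0.869, 0.494, -0.0], [0.0, 0.0, -1.0]]
wrist_force: [0.1, -0.0, 0.3]
gripper_width: 1.001
tcp [0.3072 0.2773 0.3303] yaw -119.63 F [ 0.12 -0.02  0.31] w 0.087 t 0.98
tool delta [ 0.384  -0.3712  0.0304]
turn 0.7045
```

```bash
python3 -c "
from h import *;go((.46,.152,.37),200)"
```

```text
tcp [0.3072 0.2773 0.3303] yaw -119.63 F [ 0.12 -0.02  0.31] w 0.087 t 0.98
tool delta [ 0.0334 -0.1947 -0.0397]
turn 0.7045
```

```bash
python3 -m crank '[[0.006,-0.035,-0.01,0],[0.006,-0.035,-0.01,0],[0.006,-0.04,-0.01,0],[0.006,-0.04,-0.01,0],[0.008,-0.04,0,0]]'
python3 -m crank '[[0,0,0,0],[0,0,0,0],[0,0,0,0]]'
cat >> h.py <<'E'
def wcloud(c,s):
    T=np.eye(4);T[:3,:3]=s["ee_rot"];T[:3,3]=s["tcp_pos"]
    c=dict(c);c["world_from_camera"]=T@c["hand_eye"];return c
def wsnap(name):
    from station import sense,capture
    s=sense();c=wcloud(capture("wrist"),s)
    np.savez(f"pics/{name}.npz",**c);cv2.imwrite(f"pics/{name}.png",c["pixels"][:,:,::-1]);return c,s
E
python3 - <<'E'
from h import *
c,s=wsnap("w1");go((.44,-.24,.30),200)
E
```

```text
time_s: 1.4
tcp_pos: [0.4587, 0.1564, 0.3728]
ee_rot: [[-0.495, -0.869, 0.004], [-0.869, 0.495, 0.002], [-0.004, -0.002, -1.0]]
wrist_force: [1.0, 0.5, 0.1]
gripper_width: 0.996
time_s: 1.65
tcp_pos: [0.4566, 0.1574, 0.37]
ee_rot: [[-0.496, -0.868, -0.001], [-0.868, 0.496, -0.0], [0.001, 0.001, -1.0]]
wrist_force: [0.5, 0.4, 0.1]
gripper_width: 1.002
tcp [0.4562 0.158  0.3703] yaw -119.63 F [-1.03  0.02 -0.67] w 0.0874 t 1.7
tool delta [ 0.3539 -0.1827  0.0703]
turn 0.7046
```

View pics/w1.png

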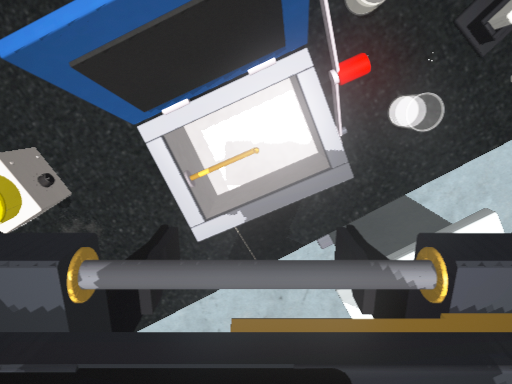

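```bash
cat >> h.py <<'E'
def fitring(p,x0=(.4825,.152,np.radians(-6))):
    from scipy.optimize import minimize
    def f(a):
        th=a[2];d=p-a[:2];u=d[:,0]*np.cos(th)+d[:,1]*np.sin(th);v=-d[:,0]*np.sin(th)+d[:,1]*np.cos(th)
        def box(hx,hy):
            qx,qy=abs(u)-hx,abs(v)-hy
            return np.hypot(np.maximum(qx,0),np.maximum(qy,0))+np.minimum(np.maximum(qx,qy),0)
        r=np.maximum(box(.075,.1),-box(.055,.08))
        return np.minimum(np.maximum(r,0),.01).mean()
    b=min((minimize(f,np.array(x0)+[i*.003,j*.003,k*.02],method="Nelder-Mead",options=dict(xatol=1e-5,fatol=1e-8)) for i in(-1,0,1) for j in(-1,0,1) for k in(-1,0,1)),key=lambda r:r.fun)
    return b.x,b.fun
E
python3 - <<'E'
from h import *
c=load("w1");P=cloud(c);px=c["pixels"]
roi=(P[...,0]>.36)&(P[...,0]<.62)&(P[...,1]>0)&(P[...,1]<.3)
m=roi&(abs(P[...,2]-.18)<.006);h=cv2.cvtColor(px,cv2.COLOR_RGB2HSV).astype(int)
m&=h[...,1]<70
p=P[m];print(len(p),np.median(p[:,2]),p[:,2].std())
a,f=fitring(p[:,:2]);print(a[:2],np.degrees(a[2]),f)
th=a[2];C=np.array([[np.cos(th),np.sin(th)],[-np.sin(th),np.cos(th)]])
def loc(p): return np.c_[(p[:,:2]-a[:2])@C.T,p[:,2]-.18]
g=roi&(h[...,0]>8)&(h[...,0]<30)&(h[...,1]>110)&(P[...,2]<.17)&(P[...,2]>.09)
q=loc(P[g]);o=np.argsort(q[:,1]);q=q[o];print("hook n",len(q))
for k in np.array_split(q,8): print(np.median(k,0).round(4))
print(q.min(0),q.max(0))
r=((h[...,0]<5)|(h[...,0]>175))&(h[...,1]>170)&(h[...,2]>100)&(abs(P[...,2]-.21)<.05)
k=loc(P[r]);print("knob",len(k),np.median(k,0),k.min(0),k.max(0))
E
```

```text
10519 0.17941362315340986 0.0011835851081471946
[0.48311079 0.15669739] -6.137931274915049 6.557189445624403e-05
hook n 237
[-0.0091  0.0169 -0.0566]
[-0.0089  0.028  -0.0567]
[-0.009   0.0385 -0.0567]
[-0.0085  0.0488 -0.0567]
[-0.0087  0.0584 -0.0567]
[-0.0082  0.0671 -0.0572]
[-0.0086  0.0761 -0.0574]
[-0.0085  0.0845 -0.057 ]
[-0.01595538  0.00955743 -0.08649157] [-0.00554837  0.09235281 -0.05393238]
knob 664 [ 0.03604285 -0.12463966  0.04249796] [ 0.02636368 -0.13871075  0.0330043 ] [ 0.0459611  -0.10927459  0.04583498]
```

Run:
```python
from h import *
c=load("w1");P=cloud(c);px=c["pixels"]
a=[.4831,.1567];th=np.radians(-6.14);C=np.array([[np.cos(th),np.sin(th)],[-np.sin(th),np.cos(th)]])
L=np.dstack([(P[...,:2]-a)@C.T,P[...,2]-.18])
m=(abs(L[...,0]+.009)<.015)&(L[...,1]<.02)&(L[...,1]>-.03)&(L[...,2]>-.075)&(L[...,2]<-.03)
q=L[m];q=q[np.argsort(q[:,1])];print(len(q))
for k in np.array_split(q,10): print(np.median(k,0).round(4),k[:,0].min().round(4),k[:,0].max().round(4),k[:,1].min().round(4))
# stay
m=(L[...,1]<-.098)&(L[...,1]>-.145)&(L[...,2]>-.06)
q=L[m];q=q[np.argsort(q[:,0])]
for k in np.array_split(q,12): print("st",np.median(k,0).round(4),k[:,1].min().round(3),k[:,1].max().round(3),k[:,2].max().round(3))
print(proj(c,[0.483,.1567,.18]))
cv2.imwrite("pics/w1c.png",cv2.resize(px[30:260,120:400,::-1],None,fx=2.8,fy=2.6))
```

```text
125
[-0.008  -0.0089 -0.0464] -0.0112 -0.0055 -0.0102
[-0.0071 -0.0062 -0.0456] -0.0107 -0.005 -0.0073
[-0.0076 -0.0026 -0.0567] -0.0121 -0.0055 -0.0045
[-0.0084  0.0004 -0.0572] -0.0113 -0.0052 -0.001
[-0.0079  0.0037 -0.0571] -0.0113 -0.0054 0.0022
[-0.0083  0.0067 -0.0569] -0.0115 -0.0054 0.0055
[-0.0085  0.0096 -0.0569] -0.012 -0.0055 0.0086
[-0.008   0.0125 -0.0574] -0.0112 -0.0051 0.0112
[-0.0075  0.0158 -0.0573] -0.0118 -0.0053 0.0141
[-0.0084  0.0187 -0.0568] -0.012 -0.0052 0.0172
st [-0.0253 -0.1052 -0.0149] -0.115 -0.098 0.001
st [ 0.0016 -0.1054 -0.0004] -0.108 -0.098 0.019
st [ 0.0243 -0.1059  0.0259] -0.138 -0.098 0.04
st [ 0.03   -0.1188  0.0407] -0.138 -0.098 0.044
st [ 0.0335 -0.1193  0.0429] -0.138 -0.098 0.045
st [ 0.0369 -0.119   0.0434] -0.139 -0.098 0.046
st [ 0.0401 -0.1194  0.0428] -0.138 -0.098 0.045
st [ 0.0436 -0.1211  0.0405] -0.138 -0.098 0.047
st [ 0.0524 -0.1087  0.0468] -0.138 -0.098 0.057
st [ 0.0685 -0.1086  0.0569] -0.111 -0.098 0.066
st [ 0.0819 -0.1085  0.064 ] -0.111 -0.098 0.073
st [ 0.0918 -0.101   0.0619] -0.112 -0.098 0.077
(np.float64(246.97649874972305), np.float64(151.64535627490568))
```

View pics/w1c.png

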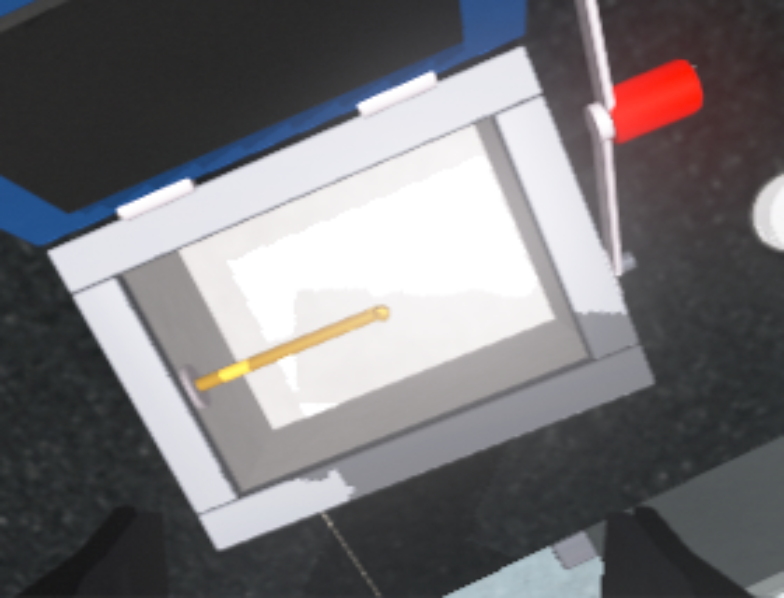

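```bash
python3 -m crank '[[0.035,-0.018,0.0,0],[0.035,-0.018,0.0,0],[0.035,-0.018,0,0],[0.035,-0.018,0,0],[0.035,-0.018,0,0]]'
python3 -m crank '[[0.035,-0.018,0.015,0],[0.035,-0.018,0.015,0],[0.035,-0.018,0.015,0],[0.035,-0.018,0.015,0],[0.035,-0.018,0.015,0]]'
python3 -m crank '[[0,0,0.01,0.12],[0,0,0.01,0.12],[0,0,0.01,0.12],[0,0,0,0.12],[0,0,0,0.12]]'
python3 -c "
from h import *;go((.452,-.245,.27),200)"
```

```text
time_s: 2.12
tcp_pos: [0.4474, -0.039, 0.371]
ee_rot: [[-0.491, -0.871, 0.001], [-0.871, 0.491, 0.0], [-0.001, -0.001, -1.0]]
wrist_force: [1.1, 0.3, -0.0]
gripper_width: 0.999
time_s: 2.53
tcp_pos: [0.4398, -0.2335, 0.2963]
ee_rot: [[-0.492, -0.871, 0.001], [-0.871, 0.492, -0.0], [-0.001, -0.001, -1.0]]
wrist_force: [1.2, 0.4, 0.2]
gripper_width: 0.999
time_s: 2.95
tcp_pos: [0.4399, -0.2318, 0.2658]
ee_rot: [[-0.9, -0.435, -0.001], [-0.435, 0.9, 0.0], [0.001, 0.001, -1.0]]
wrist_force: [-0.6, 0.3, 0.7]
gripper_width: 1.0
tcp [ 0.4399 -0.2318  0.2658] yaw -154.22 F [-0.61  0.28  0.74] w 0.087 t 2.95
tool delta [-0.0052 -0.0172 -0.0042]
turn 0.1008
```

```bash
python3 -m crank '[[0,0,0,0.1],[-0.005,-0.015,0,0],[0,0,0,0],[0,0,0,0]]'
python3 - <<'E'
from h import *
c,s=wsnap("w2");P=cloud(c);h=cv2.cvtColor(c["pixels"],cv2.COLOR_RGB2HSV).astype(int)
g=(h[...,0]>5)&(h[...,0]<24)&(h[...,1]>120)&(abs(P[...,0]-.46)<.05)&(abs(P[...,1]+.25)<.05)
for z0 in(.06,.135,.143,.147):
    q=P[g&(P[...,2]>z0)&(P[...,2]<.16)]
    if len(q)>4: print(z0,len(q),np.median(q,0).round(4),cv2.minAreaRect(q[:,:2].astype(np.float32)))
q=P[(abs(P[...,0]-.46)<.05)&(abs(P[...,1]+.25)<.05)]
w=q[(q[:,2]>.06)&(q[:,2]<.085)];print("case top",len(w),cv2.minAreaRect(w[:,:2].astype(np.float32)),np.median(w[:,2]))
go(None)
E
```

```text
time_s: 3.28
tcp_pos: [0.4502, -0.2445, 0.2663]
ee_rot: [[-0.938, -0.348, -0.0], [-0.348, 0.938, 0.0], [0.0, 0.0, -1.0]]
wrist_force: [-0.7, 0.2, 0.1]
gripper_width: 1.002
0.06 446 [ 0.4587 -0.2533  0.149 ] ((0.45744526386260986, -0.24822278320789337), (0.011278029531240463, 0.03451835736632347), 20.413311004638672)
0.135 329 [ 0.4576 -0.2486  0.1493] ((0.457124263048172, -0.24737998843193054), (0.010252942331135273, 0.0258585624396801), 14.941731452941895)
0.143 303 [ 0.4576 -0.2479  0.1494] ((0.4573400616645813, -0.24733638763427734), (0.009744450449943542, 0.025854000821709633), 14.541363716125488)
0.147 293 [ 0.4575 -0.2478  0.1494] ((0.4574248790740967, -0.2472853809595108), (0.00967312976717949, 0.025854140520095825), 15.234029769897461)
case top 301 ((0.4570896029472351, -0.2486593872308731), (0.01770380139350891, 0.05336510017514229), 15.490933418273926) 0.06802137542635706
tcp [ 0.45   -0.2445  0.2663] yaw -159.66 F [-0.31  0.55  0.08] w 0.0871 t 3.33
```

View pics/w2.png

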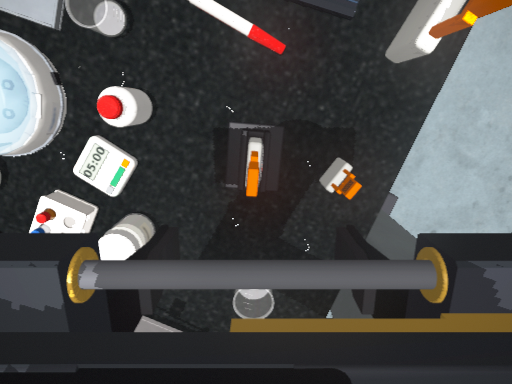

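```bash
python3 -m crank '[[-0.006,0.001,0,0.088],[0,0,0,0],[0,0,0,0]]' 0.06
python3 -c "
from h import *;go((.4573,-.2478,.1185),195.2)"
```

```text
time_s: 3.58
tcp_pos: [0.4551, -0.242, 0.2664]
ee_rot: [[-0.964, -0.265, -0.0], [-0.265, 0.964, 0.0], [0.0, 0.0, -1.0]]
wrist_force: [-0.6, 0.0, -0.3]
gripper_width: 0.851
tcp [ 0.4551 -0.242   0.2664] yaw -164.62 F [-0.59  0.02 -0.31] w 0.0741 t 3.58
tool delta [-0.0006 -0.0062  0.1479]
turn 0.0031
```

```bash
python3 -m crank '[[-0.0006,-0.006,0.03,0.003],[0,0,0.03,0],[0,0,0.03,0],[0,0,0.03,0],[0,0,0.018,0]]'
python3 -m crank '[[0,0,0.01,0],[0,0,0,0],[0,0,0,0]]'
python3 -c "
from h import *;go((.4573,-.2478,.1185),195.2)
wsnap('w3')"
```

```text
time_s: 4.0
tcp_pos: [0.4552, -0.2476, 0.1255]
ee_rot: [[-0.965, -0.261, -0.004], [-0.261, 0.965, 0.002], [0.004, 0.003, -1.0]]
wrist_force: [0.0, 0.6, -0.2]
gripper_width: 0.692
time_s: 4.25
tcp_pos: [0.4578, -0.2485, 0.119]
ee_rot: [[-0.966, -0.26, 0.001], [-0.26, 0.966, -0.001], [-0.0, -0.001, -1.0]]
wrist_force: [-0.2, 0.5, 0.8]
gripper_width: 0.694
tcp [ 0.4578 -0.2485  0.119 ] yaw -164.91 F [-0.17  0.47  0.81] w 0.0604 t 4.25
tool delta [0.0003 0.0009 0.0005]
turn -0.002
```

View pics/w3.png

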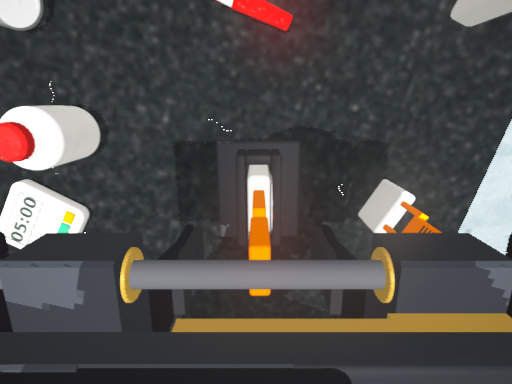

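```bash
python3 -m crank '[[0,0,0,0],[0,0,0,0],[0,0,0,0],[0,0,0,0],[0,0,0,0]]' 0
python3 -m crank '[[0,0,0,0],[0,0,0,0],[0,0,0,0],[0,0,0,0]]'
python3 -m crank '[[0,0,-0.005,0],[0,0,-0.01,0],[0,0,-0.015,0],[0,0,-0.02,0],[0,0,-0.02,0]]'
python3 -c "
from h import *;go((.4573,-.2478,.1185),195.2)
wsnap('w4')"
```

```text
time_s: 4.72
tcp_pos: [0.4575, -0.2485, 0.1188]
ee_rot: [[-0.966, -0.259, 0.001], [-0.259, 0.966, -0.0], [-0.001, -0.0, -1.0]]
wrist_force: [-0.2, -0.1, 0.5]
gripper_width: 0.399
time_s: 5.05
tcp_pos: [0.4574, -0.2484, 0.1183]
ee_rot: [[-0.966, -0.259, -0.0], [-0.259, 0.966, 0.0], [0.0, 0.0, -1.0]]
wrist_force: [-0.2, 0.2, 1.1]
gripper_width: 0.11
time_s: 5.47
tcp_pos: [0.4571, -0.2484, 0.1896]
ee_rot: [[-0.966, -0.259, -0.001], [-0.259, 0.966, 0.0], [0.001, 0.0, -1.0]]
wrist_force: [-0.6, 0.9, -1.6]
gripper_width: 0.11
tcp [ 0.4571 -0.2484  0.1896] yaw -164.99 F [-0.6   0.93 -1.6 ] w 0.0096 t 5.47
tool delta [-0.0004  0.0005  0.0711]
turn -0.0032
```

View pics/w4.png

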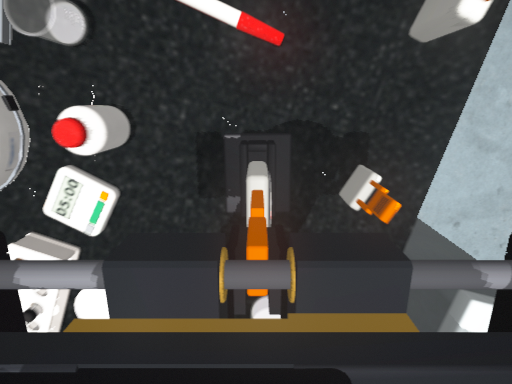

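```bash
python3 -m crank '[[0,0,-0.03,-0.08],[0,0,-0.036,-0.12],[0,0,-0.036,-0.12],[0,0,-0.036,-0.12],[0,0,-0.03,-0.12]]'
python3 -m crank '[[0,0,-0.02,-0.12],[0,0,0,-0.12],[0,0,0,-0.12],[0,0,0,-0.12],[0,0,0,-0.12]]'
python3 -c "
from h import *;go((.4713,.1218,.38),263.86)"
```

```text
time_s: 5.93
tcp_pos: [0.4572, -0.2486, 0.36]
ee_rot: [[-0.676, -0.737, 0.003], [-0.737, 0.676, -0.001], [-0.001, -0.003, -1.0]]
wrist_force: [0.8, 0.4, -0.3]
gripper_width: 0.112
time_s: 6.35
tcp_pos: [0.4571, -0.2483, 0.3769]
ee_rot: [[-0.142, -0.99, 0.001], [-0.99, 0.142, 0.0], [-0.0, -0.001, -1.0]]
wrist_force: [-0.4, 0.3, -1.5]
gripper_width: 0.117
tcp [ 0.4571 -0.2483  0.3769] yaw -98.19 F [-0.36  0.29 -1.51] w 0.0101 t 6.35
tool delta [-0.3683  0.0386 -0.003 ]
turn -0.0358
```

```bash
python3 -m crank '[[-0.01,0.001,0,-0.036],[-0.02,0.002,-0.002,0],[-0.03,0.003,0,0],[-0.035,0.003,0,0],[-0.035,0.003,0,0]]'
python3 -m crank '[[-0.035,0.003,0,0],[-0.035,0.003,0,0],[-0.035,0.003,0,0],[-0.035,0.003,0,0],[-0.035,0.003,0,0]]'
python3 -m crank '[[-0.03,0.002,0,0],[-0.02,0.001,0,0],[-0.01,0.0,0,0],[0,0,0,0],[0,0,0,0]]'
python3 -m crank '[[0,0,0,0],[0,0,0,0]]'
python3 -c "
from h import *;go((.4713,.1218,.38),263.86);wsnap('w5')
from station import capture
c=capture('side');cv2.imwrite('pics/s5.png',cv2.resize(c['pixels'][50:270,120:340,::-1],None,fx=2.6,fy=2.6))"
```

```text
time_s: 6.77
tcp_pos: [0.4598, -0.1163, 0.3786]
ee_rot: [[-0.116, -0.993, 0.0], [-0.993, 0.116, 0.0], [-0.0, -0.0, -1.0]]
wrist_force: [0.7, 0.3, -1.7]
gripper_width: 0.119
time_s: 7.18
tcp_pos: [0.4643, 0.0598, 0.379]
ee_rot: [[-0.114, -0.993, 0.001], [-0.993, 0.114, 0.001], [-0.001, -0.001, -1.0]]
wrist_force: [0.2, 0.7, -2.2]
gripper_width: 0.114
time_s: 7.6
tcp_pos: [0.4686, 0.1178, 0.3784]
ee_rot: [[-0.112, -0.994, -0.0], [-0.994, 0.112, -0.0], [0.0, 0.0, -1.0]]
wrist_force: [0.9, -0.1, -1.0]
gripper_width: 0.116
time_s: 7.77
tcp_pos: [0.4689, 0.1167, 0.3786]
ee_rot: [[-0.114, -0.993, 0.0], [-0.993, 0.114, -0.0], [-0.0, -0.0, -1.0]]
wrist_force: [-0.3, 0.3, -1.2]
gripper_width: 0.111
tcp [0.4689 0.1167 0.3786] yaw -96.56 F [-0.26  0.34 -1.18] w 0.0096 t 7.77
tool delta [-0.0053 -0.0018 -0.0014]
turn -0.0073
```

View pics/w5.png

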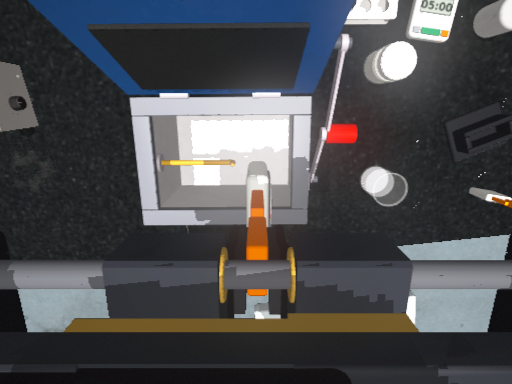

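View pics/s5.png

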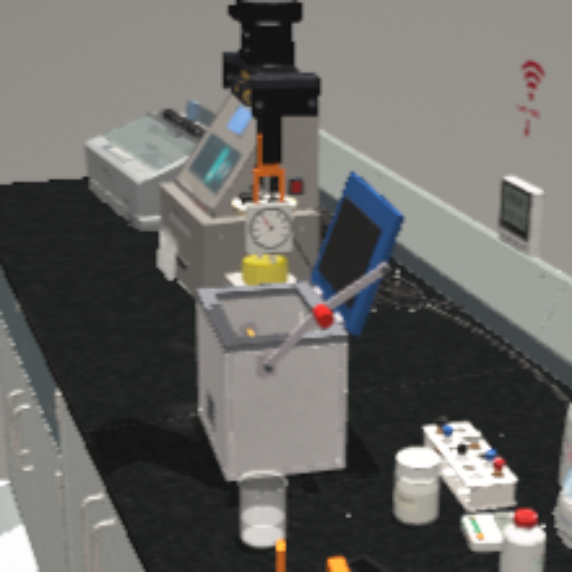

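```bash
cat >> h.py <<'E'
A=np.array([.4831,.1567]);TH=np.radians(-6.14);CM=np.array([[np.cos(TH),np.sin(TH)],[-np.sin(TH),np.cos(TH)]])
def toloc(P): return np.concatenate([(P[...,:2]-A)@CM.T,P[...,2:]-.18],-1)
def tow(l): return np.r_[A+CM.T@np.array(l[:2]),l[2]+.18]
E
python3 - <<'E'
from h import *
c=load("w5");P=cloud(c);L=toloc(P);h=cv2.cvtColor(c["pixels"],cv2.COLOR_RGB2HSV).astype(int)
print("tcp loc",toloc(np.array([[.4689,.1167,.3786]])))
g=(h[...,0]>5)&(h[...,0]<24)&(h[...,1]>120)&(abs(L[...,0]+.01)<.06)&(abs(L[...,1]+.04)<.02)&(L[...,2]>.1)
q=L[g];print(len(q),q.min(0),q.max(0),np.median(q,0))
for z0,z1 in((.13,.16),(.16,.19),(.19,.235)):
    k=q[(q[:,2]>z0)&(q[:,2]<z1)]
    if len(k):print(z0,len(k),k.min(0).round(4),k.max(0).round(4))
u=np.zeros((384,512),bool);u[165:240,240:280]=1
w=L[u&(h[...,1]<60)&(L[...,2]>.1)&(L[...,2]<.18)];print("case",len(w),w.min(0).round(4),w.max(0).round(4))
go(tow((-.008,-.035,.2)))
E
```

```text
tcp loc [[-0.00984021 -0.04128935  0.1986    ]]
4452 [-0.02227072 -0.05999885  0.1528496 ] [ 0.02778241 -0.02000155  0.29967952] [ 0.01420685 -0.04063055  0.29348124]
0.13 31 [ 0.0081 -0.0434  0.1528] [ 0.0088 -0.0367  0.16  ]
0.16 237 [ 0.0032 -0.0436  0.1606] [ 0.0093 -0.0365  0.19  ]
0.19 1071 [-0.0223 -0.0454  0.19  ] [ 0.0085 -0.0257  0.2349]
case 952 [-0.0214 -0.0509  0.101 ] [ 0.019  -0.0318  0.1785]
tcp [0.469  0.1167 0.3786] yaw -96.56 F [ 1.22 -0.01 -0.63] w 0.0097 t 7.87
tool delta [-0.0062 -0.0017 -0.0014]
```

```bash
python3 -m crank '[[-0.005,0,0.01,0],[0,0,0.02,0],[0,0,0.03,0],[0,0,0.03,0],[0,0,0.03,0]]'
python3 -m crank '[[0,0,0.02,0],[0,0,0.01,0],[0,0,0,0],[0,0,0,0]]'
python3 -c "
from h import *;go(tow((-.008,-.036,-.022)),263.86);wsnap('w6')
from station import capture
c=capture('side');cv2.imwrite('pics/s6.png',cv2.resize(c['pixels'][50:270,120:340,::-1],None,fx=2.6,fy=2.6))"
```

```text
time_s: 8.28
tcp_pos: [0.4692, 0.1224, 0.2566]
ee_rot: [[-0.113, -0.994, 0.0], [-0.994, 0.113, 0.001], [-0.001, -0.0, -1.0]]
wrist_force: [1.0, 0.1, -1.7]
gripper_width: 0.108
time_s: 8.62
tcp_pos: [0.4701, 0.1226, 0.2287]
ee_rot: [[-0.113, -0.994, 0.001], [-0.994, 0.113, -0.0], [0.0, -0.001, -1.0]]
wrist_force: [0.4, -0.7, -0.0]
gripper_width: 0.113
tcp [0.4701 0.1226 0.2287] yaw -96.46 F [ 0.41 -0.7  -0.02] w 0.0098 t 8.62
tool delta [ 0.0007 -0.0012  0.0707]
turn -0.0056
```

View pics/w6.png

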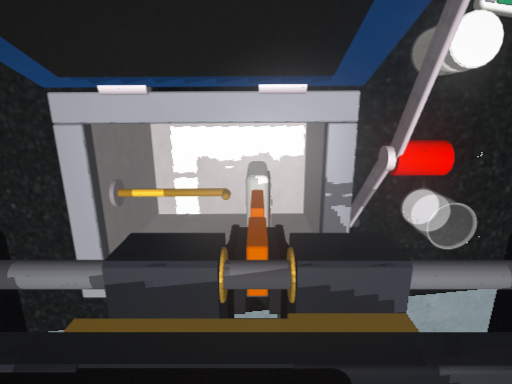

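View pics/s6.png

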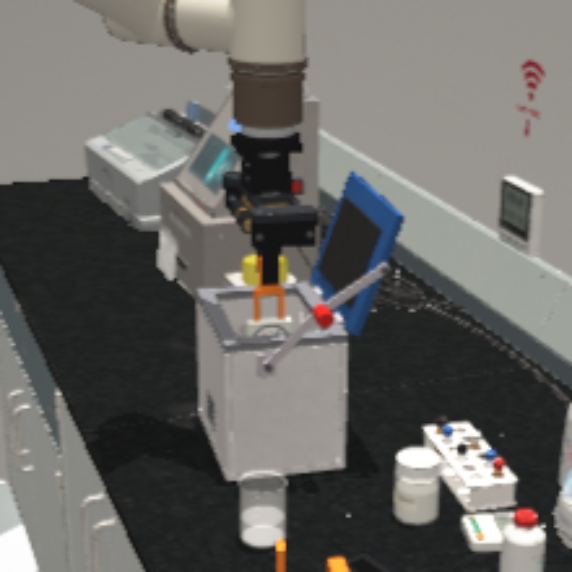

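```bash
python3 -m crank '[[0.001,-0.001,0.015,-0.005],[0,0,0.02,0],[0,0,0.015,0],[0,0,0.005,0],[0,0,0,0]]'
python3 -m crank '[[0,0,0,0],[0,0,0,0]]'
python3 -c "
from h import *;go(tow((-.008,-.036,-.022)),263.86);wsnap('w7')
from station import capture
c=capture('side');cv2.imwrite('pics/s7.png',cv2.resize(c['pixels'][90:220,170:300,::-1],None,fx=4.4,fy=4.4))"
```

```text
time_s: 9.13
tcp_pos: [0.4705, 0.1215, 0.1733]
ee_rot: [[-0.108, -0.994, -0.0], [-0.994, 0.108, -0.0], [0.0, 0.0, -1.0]]
wrist_force: [-0.6, 0.0, -1.2]
gripper_width: 0.111
time_s: 9.3
tcp_pos: [0.4715, 0.1221, 0.175]
ee_rot: [[-0.107, -0.994, 0.003], [-0.994, 0.107, 0.001], [-0.002, -0.003, -1.0]]
wrist_force: [0.1, 0.8, -1.1]
gripper_width: 0.112
tcp [0.4715 0.1221 0.175 ] yaw -96.16 F [ 0.08  0.75 -1.12] w 0.0098 t 9.3
tool delta [0.0004 0.0003 0.017 ]
turn -0.0003
```

View pics/w7.png

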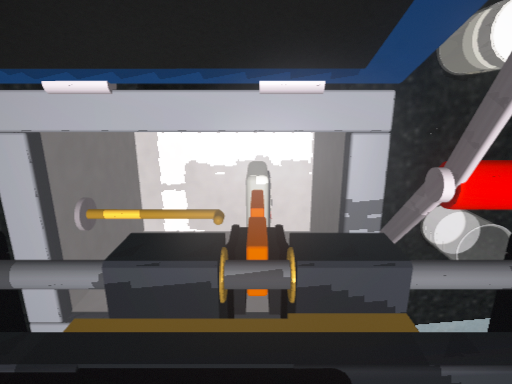

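View pics/s7.png

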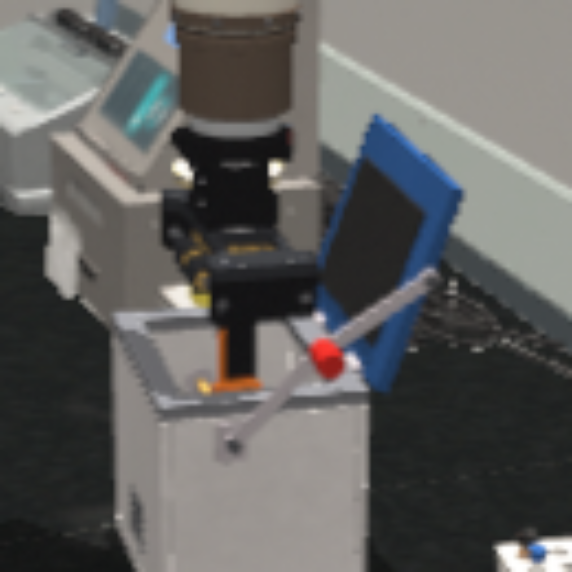

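```bash
python3 -m crank '[[0,0,0.005,0],[0,0,0.005,0],[0,0,0.005,0],[0,0,0,0],[0,0,0,0]]'
python3 -c "
from h import *;go(tow((-.008,.022,-.0205)),263.86);c,s=wsnap('w8')
L=toloc(cloud(c));h=cv2.cvtColor(c['pixels'],cv2.COLOR_RGB2HSV).astype(int)
g=(h[...,0]>5)&(h[...,0]<30)&(h[...,1]>100)&(abs(L[...,0]+.008)<.03)
q=L[g&(L[...,1]<.09)&(L[...,1]>-.018)&(L[...,2]<-.02)];q=q[np.argsort(q[:,1])]
for k in np.array_split(q,6):print('hook',np.median(k,0).round(4),k.max(0).round(4))
q=L[g&(L[...,1]<-.025)&(L[...,1]>-.05)&(L[...,2]<.03)];q=q[np.argsort(q[:,2])]
for k in np.array_split(q,6):print('gauge',np.median(k,0).round(4),k.min(0).round(4),k.max(0).round(4))
w=L[(h[...,1]<60)&(abs(L[...,1]+.037)<.011)&(L[...,2]<-.06)&(L[...,2]>-.1)&(abs(L[...,0]+.008)<.035)]
print('casetop',len(w),np.median(w,0),w.min(0),w.max(0))
"
```

```text
time_s: 9.82
tcp_pos: [0.4702, 0.1213, 0.1578]
ee_rot: [[-0.108, -0.994, -0.001], [-0.994, 0.108, -0.001], [0.001, 0.001, -1.0]]
wrist_force: [0.5, 0.3, -0.7]
gripper_width: 0.112
tcp [0.4702 0.1213 0.1578] yaw -96.17 F [ 0.53  0.34 -0.74] w 0.0097 t 9.82
tool delta [-0.0586 -0.001  -0.0018]
turn -0.0006
hook [-0.0073 -0.005  -0.0547] [-0.0048  0.0045 -0.0436]
hook [-0.008   0.0133 -0.0572] [-0.0051  0.0221 -0.0554]
hook [-0.0081  0.0309 -0.0571] [-0.0052  0.0397 -0.0548]
hook [-0.0078  0.0484 -0.0571] [-0.0051  0.0562 -0.0549]
hook [-0.0077  0.0642 -0.0572] [-0.0051  0.0723 -0.0548]
hook [-0.0076  0.0801 -0.0573] [-0.0051  0.089  -0.055 ]
gauge [ 0.0093 -0.0352 -0.0442] [ 0.004  -0.0388 -0.0696] [ 0.0098 -0.0316 -0.0316]
gauge [ 0.0045 -0.0352 -0.028 ] [ 0.0006 -0.0402 -0.0316] [ 0.0098 -0.0307 -0.0179]
gauge [ 0.0043 -0.0352 -0.0099] [ 0.0007 -0.0405 -0.0175] [ 0.0051 -0.0297 -0.0029]
gauge [ 0.0043 -0.0352  0.003 ] [-0.0211 -0.0404 -0.0029] [ 0.0049 -0.0299  0.0076]
gauge [-0.0002 -0.0347  0.0084] [-0.0216 -0.0398  0.0076] [ 0.0051 -0.0301  0.0088]
gauge [-0.0004 -0.0352  0.0093] [-0.0208 -0.04    0.0089] [ 0.0045 -0.0302  0.0216]
casetop 896 [ 0.0106556  -0.03730298 -0.07288646] [-0.02071381 -0.04628994 -0.09994175] [ 0.01973367 -0.02703103 -0.06191325]
```

```bash
python3 -m crank '[[-0.005,0,-0.001,0],[-0.01,0,0,0],[-0.012,0,0,0],[-0.012,0,0,0],[-0.01,0,0,0]]'
python3 -m crank '[[-0.008,0,0,0],[-0.004,0,0,0],[0,0,0,0],[0,0,0,0],[0,0,0,0]]'
python3 -c "
from h import *;go(tow((-.008,.025,-.0405)),263.86);c,s=wsnap('w9')"
```

```text
time_s: 10.28
tcp_pos: [0.4761, 0.1721, 0.1595]
ee_rot: [[-0.107, -0.994, 0.001], [-0.994, 0.107, 0.0], [-0.001, -0.001, -1.0]]
wrist_force: [1.1, 0.3, -0.8]
gripper_width: 0.112
time_s: 10.7
tcp_pos: [0.4768, 0.1819, 0.1593]
ee_rot: [[-0.108, -0.994, -0.0], [-0.994, 0.108, -0.0], [0.0, 0.0, -1.0]]
wrist_force: [-0.0, -0.4, -2.0]
gripper_width: 0.111
tcp [0.4768 0.1819 0.1593] yaw -96.19 F [-0.03 -0.39 -2.02] w 0.0097 t 10.7
tool delta [-0.0006 -0.001   0.0198]
turn -0.0008
```

View pics/w9.png

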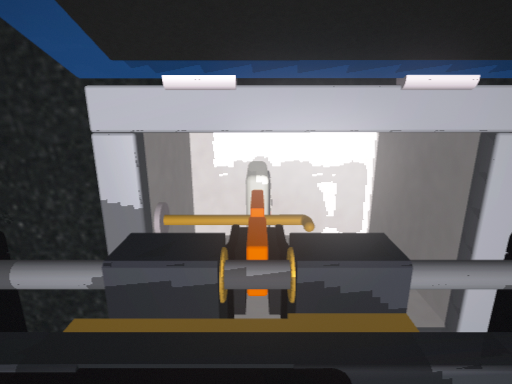

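```bash
python3 -m crank '[[0,-0.001,0.005,0],[0,0,0.005,0],[0,0,0.005,0],[0,0,0.0025,0],[0,0,0,0]]'
python3 -m crank '[[0,0,0.001,0],[0,0,0,0]]'
python3 -c "
from h import *;go(tow((-.008,.025,-.0405)),263.86);c,s=wsnap('w10')
L=toloc(cloud(c));h=cv2.cvtColor(c['pixels'],cv2.COLOR_RGB2HSV).astype(int)
w=L[(h[...,1]<60)&(abs(L[...,1]-.025)<.009)&(L[...,2]<-.07)&(L[...,2]>-.12)&(abs(L[...,0]+.008)<.035)]
print('casetop',len(w),np.median(w,0),w.min(0),w.max(0))
g=(h[...,0]>5)&(h[...,0]<30)&(h[...,1]>100)&(abs(L[...,0]+.008)<.03)
q=L[g&(abs(L[...,1]-.025)<.012)&(L[...,2]<.03)&(L[...,2]>-.05)];q=q[np.argsort(q[:,2])]
for k in np.array_split(q,6):print('gauge',np.median(k,0).round(4),k.min(0).round(4),k.max(0).round(4))
"
```

```text
time_s: 11.17
tcp_pos: [0.4775, 0.1815, 0.1408]
ee_rot: [[-0.108, -0.994, -0.002], [-0.994, 0.108, -0.001], [0.001, 0.002, -1.0]]
wrist_force: [-0.4, -0.5, -0.7]
gripper_width: 0.111
time_s: 11.33
tcp_pos: [0.4781, 0.1821, 0.1408]
ee_rot: [[-0.108, -0.994, -0.0], [-0.994, 0.108, -0.0], [0.0, 0.0, -1.0]]
wrist_force: [-0.2, -0.3, -1.3]
gripper_width: 0.113
tcp [0.4781 0.1821 0.1408] yaw -96.18 F [-0.17 -0.29 -1.34] w 0.0098 t 11.33
tool delta [-0.0003  0.0003  0.0013]
turn -0.0006
casetop 892 [ 0.01228599  0.02457312 -0.08978138] [-0.01822369  0.01629385 -0.1198037 ] [ 0.02098665  0.03399444 -0.07200463]
gauge [ 0.0068  0.0261 -0.0478] [ 0.0051  0.0216 -0.05  ] [ 0.0112  0.0306 -0.0411]
gauge [ 0.0056  0.0261 -0.0325] [ 0.0023  0.0208 -0.041 ] [ 0.0063  0.0312 -0.0262]
gauge [ 0.0057  0.0261 -0.02  ] [ 0.0022  0.0208 -0.0261] [ 0.0067  0.0313 -0.0148]
gauge [ 0.0053  0.0265 -0.0101] [-0.0201  0.0208 -0.0147] [ 0.0063  0.0313 -0.0088]
gauge [ 0.0008  0.0256 -0.0084] [-0.0199  0.0215 -0.0088] [ 0.0061  0.0311 -0.0081]
gauge [ 0.0008  0.0265 -0.0076] [-0.0193  0.0212 -0.0081] [0.0063 0.0362 0.0296]
```

```bash
python3 -m crank '[[0,0,0.001,0],[0,0,0,0],[0,0,0,0]]'
python3 -m crank '[[0,0,0,0],[0,0,0,0],[0,0,0,0],[0,0,0,0]]' 0.03
python3 -c "
from h import *;go(tow((-.008,.025,-.0405)),263.86);c,s=wsnap('w11')
L=toloc(cloud(c));h=cv2.cvtColor(c['pixels'],cv2.COLOR_RGB2HSV).astype(int)
w=L[(h[...,1]<60)&(abs(L[...,1]-.025)<.009)&(L[...,2]<-.07)&(L[...,2]>-.12)&(abs(L[...,0]+.008)<.035)]
print('casetop',len(w),np.median(w,0),w.min(0),w.max(0))
g=(h[...,0]>5)&(h[...,0]<30)&(h[...,1]>100)&(abs(L[...,0]+.008)<.03)
q=L[g&(abs(L[...,1]-.025)<.012)&(L[...,2]<.03)&(L[...,2]>-.05)];q=q[np.argsort(q[:,2])]
for k in np.array_split(q,6):print('gauge',np.median(k,0).round(4),k.min(0).round(4),k.max(0).round(4))
"
```

```text
time_s: 11.63
tcp_pos: [0.4783, 0.1823, 0.1402]
ee_rot: [[-0.107, -0.994, 0.001], [-0.994, 0.107, 0.0], [-0.001, -0.001, -1.0]]
wrist_force: [-0.6, -0.7, 0.3]
gripper_width: 0.113
time_s: 11.97
tcp_pos: [0.4781, 0.1821, 0.1399]
ee_rot: [[-0.108, -0.994, 0.0], [-0.994, 0.108, 0.0], [-0.0, -0.0, -1.0]]
wrist_force: [0.2, -0.5, -0.5]
gripper_width: 0.305
tcp [0.4781 0.1821 0.1399] yaw -96.17 F [ 0.21 -0.47 -0.53] w 0.0266 t 11.97
tool delta [-0.0003  0.0003  0.0004]
turn -0.0006
casetop 782 [ 0.0101819   0.02402539 -0.09118754] [-0.0196674   0.0160968  -0.11998764] [ 0.01893099  0.03398358 -0.07131675]
gauge [ 0.0069  0.0261 -0.0478] [ 0.0003  0.013  -0.05  ] [ 0.0116  0.0309 -0.0382]
gauge [ 0.0075  0.0261 -0.0301] [-0.0022  0.013  -0.0381] [ 0.0085  0.032  -0.0232]
gauge [ 0.0082  0.0261 -0.018 ] [-0.0049  0.0211 -0.0232] [ 0.0091  0.032  -0.0132]
gauge [ 0.0074  0.0265 -0.0103] [-0.0014  0.0219 -0.0132] [ 0.0091  0.0311 -0.0097]
gauge [ 0.0038  0.0265 -0.0094] [-0.001   0.022  -0.0097] [ 0.009   0.0311 -0.0091]
gauge [ 0.0015  0.0268 -0.0087] [-0.0168  0.022  -0.0091] [ 0.0088  0.0311 -0.0072]
```

View pics/w11.png

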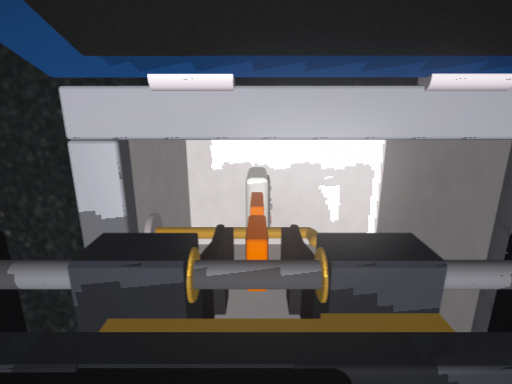

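```bash
python3 -m crank '[[0,0,0,0],[0,0,0,0],[0,0,0,0],[0,0,0,0],[0,0,0,0]]'
python3 -m crank '[[0,0,-0.01,0],[0,0,-0.02,0],[0,0,-0.03,0],[0,0,-0.03,0],[0,0,-0.03,0]]'
python3 -m crank '[[0,0,-0.03,0],[0,0,-0.03,0],[0,0,-0.02,0],[0,0,0,0],[0,0,0,0]]'
python3 -c "
from h import *;go(None);c,s=wsnap('w12')
L=toloc(cloud(c));h=cv2.cvtColor(c['pixels'],cv2.COLOR_RGB2HSV).astype(int)
g=(h[...,0]>5)&(h[...,0]<30)&(h[...,1]>100)&(abs(L[...,0]+.008)<.03)
q=L[g&(abs(L[...,1]-.025)<.012)&(L[...,2]<.03)&(L[...,2]>-.05)]
print(len(q),q.min(0),q.max(0),q.mean(0))
k=q[q[:,2]>-.013];print(cv2.minAreaRect(k[:,:2].astype(np.float32)),np.median(k,0))
"
```

```text
time_s: 12.43
tcp_pos: [0.478, 0.182, 0.1399]
ee_rot: [[-0.108, -0.994, 0.0], [-0.994, 0.108, -0.0], [0.0, -0.0, -1.0]]
wrist_force: [-0.1, 0.2, 0.4]
gripper_width: 0.343
time_s: 12.85
tcp_pos: [0.4779, 0.1818, 0.262]
ee_rot: [[-0.107, -0.994, 0.0], [-0.994, 0.107, 0.0], [-0.0, -0.0, -1.0]]
wrist_force: [0.6, 0.6, -0.8]
gripper_width: 0.344
time_s: 13.27
tcp_pos: [0.4782, 0.1822, 0.3418]
ee_rot: [[-0.108, -0.994, 0.003], [-0.994, 0.108, 0.003], [-0.003, -0.003, -1.0]]
wrist_force: [-0.6, -0.4, -1.7]
gripper_width: 0.348
tcp [0.4782 0.1822 0.3418] yaw -96.18 F [-0.6  -0.41 -1.71] w 0.0303 t 13.27
260 [-0.01781593  0.02130087 -0.04967095] [ 0.010215    0.03228139 -0.00663386] [-0.00269848  0.0265495  -0.01311405]
((-0.005096261389553547, 0.02677362784743309), (0.02544599585235119, 0.008666502311825752), 0.08794765919446945) [-0.00448433  0.02675197 -0.00885987]
```

View pics/w12.png

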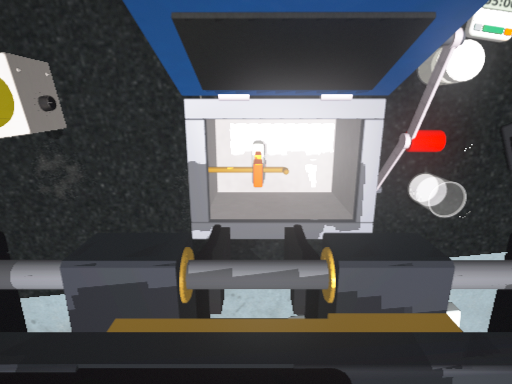

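```bash
python3 -m crank '[[0,0,0,0.12],[0,0,0,0.12],[0,0,0,0.12],[0,0,0,0.12],[0,0,0,0.12]]' 0
python3 -c "
from station import sense;print(sense()['joints'])"
```

```text
time_s: 13.73
tcp_pos: [0.4774, 0.1817, 0.3383]
ee_rot: [[-0.655, -0.756, -0.003], [-0.756, 0.655, -0.002], [0.003, 0.001, -1.0]]
wrist_force: [1.0, 0.3, 0.0]
gripper_width: 0.058
[ 3.90512269e+01  7.25707358e+00 -3.14216110e+00 -2.43372483e-02
 -7.97969798e+01  1.00510410e+01]
```

```bash
for i in 1 ; do :; done
python3 -m crank '[[0,0,0,0.12],[0,0,0,0.12],[0,0,0,0.12],[0,0,0,0.12],[0,0,0,0.12]]'
python3 -m crank '[[0,0,0,0.12],[0,0,0,0.12],[0,0,0,0.12],[0,0,0,0.12],[0,0,0,0.12]]'
python3 -m crank '[[0,0,0,0.12],[0,0,0,0.12],[0,0,0,0.12],[0,0,0,0.12],[0,0,0,0.12]]'
python3 -m crank '[[0,0,0,0.12],[0,0,0,0.12],[0,0,0,0.12],[0,0,0,0.12],[0,0,0,0.12]]'
python3 -c "
from h import *;go(tow((.034,-.131,.12)),83.86)
from station import sense;print(sense()['joints'])"
```

```text
time_s: 14.15
tcp_pos: [0.4774, 0.1817, 0.3383]
ee_rot: [[-0.967, -0.254, -0.003], [-0.254, 0.967, -0.002], [0.003, -0.001, -1.0]]
wrist_force: [0.1, 0.7, -0.2]
gripper_width: 0.007
time_s: 14.57
tcp_pos: [0.4774, 0.1817, 0.3383]
ee_rot: [[-0.942, 0.336, -0.003], [0.336, 0.942, -0.002], [0.002, -0.003, -1.0]]
wrist_force: [0.4, -0.0, 0.6]
gripper_width: 0.008
time_s: 14.98
tcp_pos: [0.4774, 0.1817, 0.3383]
ee_rot: [[-0.587, 0.809, -0.003], [0.809, 0.587, -0.002], [0.0, -0.003, -1.0]]
wrist_force: [0.2, -0.9, -0.6]
gripper_width: 0.005
time_s: 15.4
tcp_pos: [0.4773, 0.1817, 0.3383]
ee_rot: [[-0.028, 1.0, -0.003], [1.0, 0.028, -0.002], [-0.002, -0.003, -1.0]]
wrist_force: [0.2, 0.5, -0.7]
gripper_width: 0.006
tcp [0.4773 0.1817 0.3383] yaw 91.59 F [ 0.16  0.49 -0.74] w 0.0005 t 15.4
tool delta [-0.1594  0.0212  0.0385]
turn 0.135
[ 3.90540868e+01  7.25807280e+00 -3.14633051e+00 -2.35111011e-02
 -7.97957558e+01 -1.27457378e+02]
```

```bash
python3 -m crank '[[0,0,0,0.07],[0,0,0,0.065]]'
python3 -c "
from h import *;go(tow((.034,-.131,.12)),83.86)"
```

```text
time_s: 15.57
tcp_pos: [0.4773, 0.1817, 0.3383]
ee_rot: [[0.105, 0.995, -0.003], [0.995, -0.105, -0.002], [-0.002, -0.003, -1.0]]
wrist_force: [0.6, -0.9, -0.9]
gripper_width: 0.005
tcp [0.4773 0.1817 0.3383] yaw 84.0 F [ 0.62 -0.9  -0.86] w 0.0004 t 15.57
tool delta [-0.1552  0.0421  0.0385]
turn 0.0025
```

```bash
python3 -m crank '[[-0.03,0.008,0,0],[-0.03,0.008,0,0],[-0.03,0.008,0,0],[-0.035,0.009,0,0],[-0.03,0.009,0,0.002]]'
python3 -m crank '[[0,0,0.02,0],[0,0,0.02,0],[0,0,0,0],[0,0,0,0],[0,0,0,0]]'
python3 - <<'E'
from h import *
go(tow((.036,-.131,.055)),83.86);c,s=wsnap('w13')
L=toloc(cloud(c));h=cv2.cvtColor(c['pixels'],cv2.COLOR_RGB2HSV).astype(int)
r=((h[...,0]<5)|(h[...,0]>175))&(h[...,1]>170)&(h[...,2]>80)&(abs(L[...,2]-.035)<.04)
k=L[r];print("knob",len(k),np.median(k,0),k.min(0),k.max(0))
g=(h[...,0]>5)&(h[...,0]<30)&(h[...,1]>100)&(abs(L[...,0]+.008)<.03)
q=L[g&(abs(L[...,1]-.025)<.012)&(L[...,2]<.03)&(L[...,2]>-.05)]
if len(q):
  k=q[q[:,2]>-.013];print(len(k),k.min(0),k.max(0))
E
```

```text
time_s: 15.98
tcp_pos: [0.5033, 0.0218, 0.3385]
ee_rot: [[0.103, 0.995, -0.003], [0.995, -0.103, -0.001], [-0.001, -0.003, -1.0]]
wrist_force: [-0.2, -0.7, 0.2]
gripper_width: 0.002
time_s: 16.4
tcp_pos: [0.5044, 0.0237, 0.3004]
ee_rot: [[0.102, 0.995, 0.0], [0.995, -0.102, -0.001], [-0.001, 0.0, -1.0]]
wrist_force: [0.2, 0.3, 1.3]
gripper_width: 0.004
tcp [0.5044 0.0237 0.3004] yaw 84.12 F [0.17 0.34 1.33] w 0.0003 t 16.4
tool delta [-0.001   0.0005  0.0654]
turn 0.0046
knob 817 [ 0.0332653  -0.12527272  0.04257888] [ 0.0259832  -0.13892828  0.03380486] [ 0.04378438 -0.11017172  0.04524894]
363 [-0.01858397  0.0201409  -0.01294808] [ 0.00701209  0.03083208 -0.00685078]
```

View pics/w13.png

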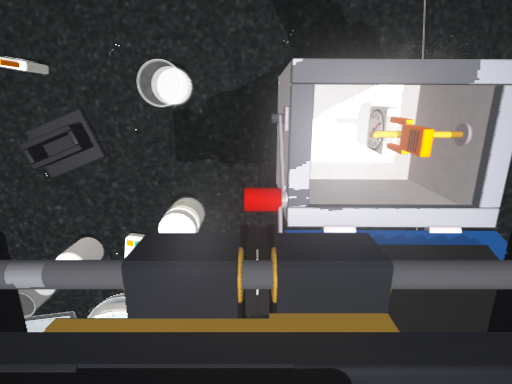

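```bash
python3 -m crank '[[-0.001,0,0.03,0.004],[0,0,0.02,0],[0,0,0.015,0],[0,0,0.006,0],[0,0,0,0]]'
python3 -m crank '[[0,0,0,0],[0,0,0.003,0]]'
python3 -c "
from h import *;go(tow((.036,-.131,.035)),83.86)"
```

```text
time_s: 16.87
tcp_pos: [0.5038, 0.0229, 0.2284]
ee_rot: [[0.106, 0.994, -0.001], [0.994, -0.106, -0.001], [-0.001, -0.001, -1.0]]
wrist_force: [-0.9, 0.1, -0.1]
gripper_width: 0.006
time_s: 17.03
tcp_pos: [0.5055, 0.023, 0.2279]
ee_rot: [[0.106, 0.994, 0.004], [0.994, -0.106, 0.001], [0.001, 0.004, -1.0]]
wrist_force: [-0.1, -0.1, -0.0]
gripper_width: 0.003
tcp [0.5055 0.023  0.2279] yaw 83.9 F [-0.14 -0.05 -0.01] w 0.0003 t 17.03
tool delta [-0.0005 -0.0006  0.0129]
turn 0.0007
```

```bash
python3 -m crank '[[0,0,0.003,0],[0,0,0.003,0],[0,0.001,0.003,0]]'
python3 -m crank '[[0,0.001,0.003,0],[0,0.002,0.003,0],[0,0.002,0.003,0],[0,0.002,0.003,0]]'
python3 -c "
from h import *;go(tow((.036,-.131,.035)),83.86);wsnap('w14')"
```

```text
time_s: 17.28
tcp_pos: [0.5059, 0.0227, 0.2177]
ee_rot: [[0.107, 0.994, 0.003], [0.994, -0.107, 0.001], [0.001, 0.003, -1.0]]
wrist_force: [0.4, 0.2, 1.7]
gripper_width: 0.006
time_s: 17.62
tcp_pos: [0.5112, 0.0215, 0.2044]
ee_rot: [[0.107, 0.994, -0.003], [0.994, -0.107, -0.001], [-0.001, -0.003, -1.0]]
wrist_force: [-3.0, 0.8, 4.6]
gripper_width: 0.009
tcp [0.5112 0.0215 0.2044] yaw 83.85 F [-3.05  0.84  4.6 ] w 0.0007 t 17.62
tool delta [ 0.0004 -0.0064 -0.0106]
turn -0.0001
```

View pics/w14.png

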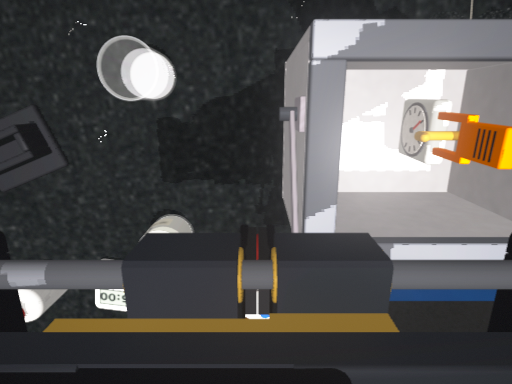

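```bash
python3 -m crank '[[0,0.003,0.002,0],[0,0.003,0.002,0],[0,0.002,0.001,0],[0,0,0,0],[0,0,0,0]]'
python3 - <<'E'
from h import *
go(tow((.036,-.131,.035)),83.86)
from station import capture
c=capture('side');P=toloc(cloud(c));h=cv2.cvtColor(c["pixels"],cv2.COLOR_RGB2HSV).astype(int)
r=((h[...,0]<5)|(h[...,0]>175))&(h[...,1]>170)&(h[...,2]>80)&(abs(P[...,1]+.124)<.05)&(abs(P[...,0]-.04)<.06)
k=P[r];print(len(k),k.mean(0) if len(k) else 0)
cv2.imwrite('pics/s8.png',cv2.resize(c['pixels'][90:220,170:300,::-1],None,fx=4.4,fy=4.4))
E
```

```text
time_s: 18.08
tcp_pos: [0.5194, 0.0204, 0.2]
ee_rot: [[0.107, 0.994, -0.002], [0.994, -0.107, -0.001], [-0.001, -0.002, -1.0]]
wrist_force: [-3.8, 0.6, 5.5]
gripper_width: 0.009
tcp [0.5194 0.0204 0.2   ] yaw 83.85 F [-3.81  0.64  5.46] w 0.0008 t 18.08
tool delta [ 0.0006 -0.0147 -0.0149]
turn -0.0001
32 [ 0.05293332 -0.13958644  0.01201859]
```

View pics/s8.png

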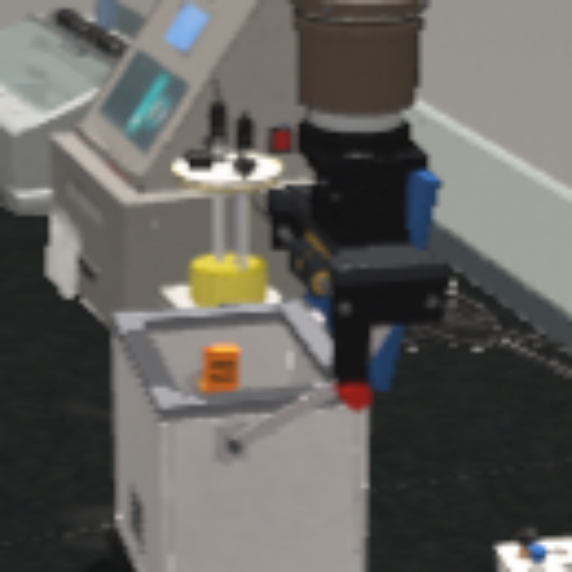

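```bash
python3 -m crank '[[-0.003,-0.002,-0.02,0],[-0.005,0,-0.03,0],[0,0,-0.035,0],[0,0,-0.035,0],[0,0,-0.035,0]]'
python3 -m crank '[[0,0,-0.035,0],[0,0,-0.01,0],[0,0,0,0]]'
python3 -c "
from h import *;go(tow((.185,0.0,.22)),83.86)
from station import capture
c=capture('side');cv2.imwrite('pics/s9.png',cv2.resize(c['pixels'][90:220,170:300,::-1],None,fx=4.4,fy=4.4));np.savez('pics/s9.npz',**c)"
```

```text
time_s: 18.55
tcp_pos: [0.5174, 0.013, 0.3561]
ee_rot: [[0.107, 0.994, 0.001], [0.994, -0.107, 0.0], [0.0, 0.001, -1.0]]
wrist_force: [0.5, 1.5, -0.4]
gripper_width: 0.007
time_s: 18.8
tcp_pos: [0.5189, 0.0133, 0.4032]
ee_rot: [[0.107, 0.994, 0.008], [0.994, -0.107, 0.002], [0.003, 0.008, -1.0]]
wrist_force: [0.1, 0.8, -0.5]
gripper_width: 0.005
tcp [0.5189 0.0133 0.4032] yaw 83.85 F [ 0.08  0.77 -0.55] w 0.0005 t 18.8
tool delta [0.1387 0.134  0.0047]
turn -0.0002
```

View pics/s9.png

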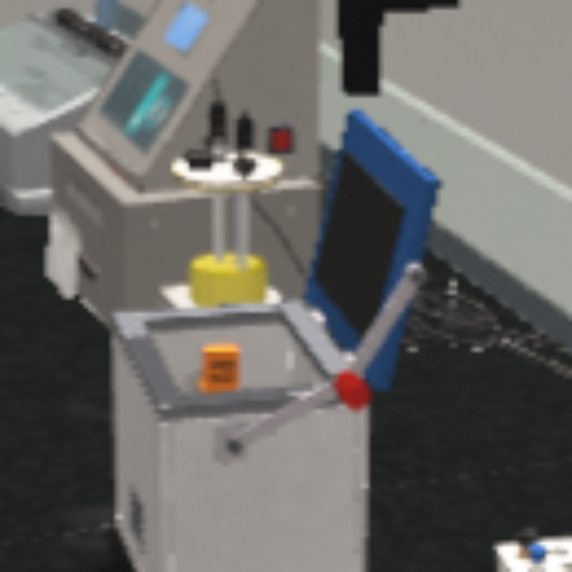

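```bash
python3 -m crank '[[0.02,0.02,0,0],[0.03,0.028,0,0],[0.03,0.03,0,0],[0.03,0.03,0,0],[0.029,0.026,0,0]]'
python3 -m crank '[[0,0,0,0],[0,0,0,0],[0,0,0,0]]'
python3 -c "
from h import *;go(tow((.185,0.0,.105)),83.86);c,s=wsnap('w15')
L=toloc(cloud(c));h=cv2.cvtColor(c['pixels'],cv2.COLOR_RGB2HSV).astype(int)
b=(h[...,0]>100)&(h[...,0]<120)&(h[...,1]>130)&(L[...,2]>0)&(L[...,2]<.18);q=L[b]
print(len(q),q.min(0),q.max(0))
t=q[q[:,2]>.125];print(np.percentile(t,[2,50,98],axis=0))
"
```

```text
time_s: 19.27
tcp_pos: [0.6653, 0.1373, 0.3966]
ee_rot: [[0.107, 0.994, -0.004], [0.994, -0.107, -0.001], [-0.001, -0.004, -1.0]]
wrist_force: [0.2, -0.3, 0.3]
gripper_width: 0.005
time_s: 19.52
tcp_pos: [0.664, 0.136, 0.3972]
ee_rot: [[0.107, 0.994, -0.004], [0.994, -0.107, -0.002], [-0.002, -0.004, -1.0]]
wrist_force: [-0.3, -0.1, 0.8]
gripper_width: 0.007
tcp [0.664  0.136  0.3972] yaw 83.87 F [-0.27 -0.09  0.82] w 0.0006 t 19.52
tool delta [0.0014 0.0034 0.1122]
turn 0.0001
7925 [ 0.07674149 -0.10157457  0.00296852] [0.12146461 0.10084819 0.1527211 ]
[[ 1.05303353e-01 -9.65468552e-02  1.27241260e-01]
 [ 1.13040630e-01  1.38147845e-04  1.49205931e-01]
 [ 1.21365801e-01  9.62809089e-02  1.51467680e-01]]
```

View pics/w15.png

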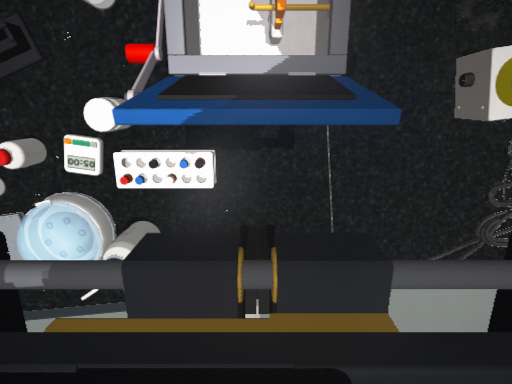

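```bash
python3 -m crank '[[0.001,0,0.03,0],[0,0,0.03,0],[0,0,0.03,0],[0,0,0.02,0],[0,0,0,0]]'
python3 -c "
from h import *;go(tow((.135,0.0,.112)),83.86)
s=.12;p=None
for a in range(-10,97,5):
    r=np.radians(a);X=.0845-s*np.sin(r)+.014*np.cos(r);Z=s*np.cos(r)+.014*np.sin(r)
    print(a,round(X,4),round(Z,4),(np.array([X,Z])-p).round(4)*[1,-1] if p is not None else '');p=np.array([X,Z])
"
```

```text
time_s: 19.98
tcp_pos: [0.6608, 0.1355, 0.2858]
ee_rot: [[0.108, 0.994, -0.008], [0.994, -0.108, -0.002], [-0.002, -0.008, -1.0]]
wrist_force: [-0.4, 0.4, -1.8]
gripper_width: 0.012
tcp [0.6608 0.1355 0.2858] yaw 83.79 F [-0.38  0.38 -1.76] w 0.001 t 19.98
tool delta [ 0.002  -0.044  -0.0058]
turn -0.0013
-10 0.1191 0.1157 
-5 0.1089 0.1183 [-0.0102 -0.0026]
0 0.0985 0.12 [-0.0104 -0.0017]
5 0.088 0.1208 [-0.0105 -0.0008]
10 0.0774 0.1206 [-0.0105  0.0002]
15 0.067 0.1195 [-0.0105  0.0011]
20 0.0566 0.1176 [-0.0104  0.002 ]
25 0.0465 0.1147 [-0.0101  0.0029]
30 0.0366 0.1109 [-0.0098  0.0038]
35 0.0271 0.1063 [-0.0095  0.0046]
40 0.0181 0.1009 [-0.009   0.0054]
45 0.0095 0.0948 [-0.0085  0.0062]
50 0.0016 0.0879 [-0.008   0.0069]
55 -0.0058 0.0803 [-0.0073  0.0076]
60 -0.0124 0.0721 [-0.0067  0.0082]
65 -0.0183 0.0634 [-0.0059  0.0087]
70 -0.0235 0.0542 [-0.0051  0.0092]
75 -0.0278 0.0446 [-0.0043  0.0096]
80 -0.0312 0.0346 [-0.0035  0.01  ]
85 -0.0338 0.0244 [-0.0026  0.0102]
90 -0.0355 0.014 [-0.0017  0.0104]
95 -0.0363 0.0035 [-0.0008  0.0105]
```

```bash
python3 -m crank '[[0.002,-0.02,-0.006,0],[0,-0.02,0,0],[0,-0.006,0,0],[0,-0.006,0,0],[0,-0.008,-0.002,0]]'
python3 -m crank '[[0,-0.006,-0.002,0],[0,-0.006,-0.001,0],[0,-0.006,-0.001,0],[0,-0.006,0,0]]'
python3 - <<'E'
from h import *
from station import sense
go(tow((.0985,0.0,.12)),83.86)
print(toloc(sense()["tcp_pos"][None]))
from station import capture
c=capture('side');cv2.imwrite('pics/s10.png',cv2.resize(c['pixels'][90:220,170:300,::-1],None,fx=4.4,fy=4.4))
E
```

```text
time_s: 20.4
tcp_pos: [0.6058, 0.1451, 0.3003]
ee_rot: [[0.107, 0.994, 0.006], [0.994, -0.107, 0.001], [0.002, 0.006, -1.0]]
wrist_force: [3.2, -0.4, 2.0]
gripper_width: 0.007
time_s: 20.73
tcp_pos: [0.5806, 0.1481, 0.3021]
ee_rot: [[0.107, 0.994, 0.001], [0.994, -0.107, 0.0], [0.0, 0.001, -1.0]]
wrist_force: [3.2, -0.1, 1.1]
gripper_width: 0.008
tcp [0.5806 0.1481 0.3021] yaw 83.85 F [ 3.24 -0.09  1.09] w 0.0007 t 20.73
tool delta [-0.0019  0.0006  0.0021]
turn -0.0002
[[0.09788895 0.00189409 0.12206985]]
```

View pics/s10.png

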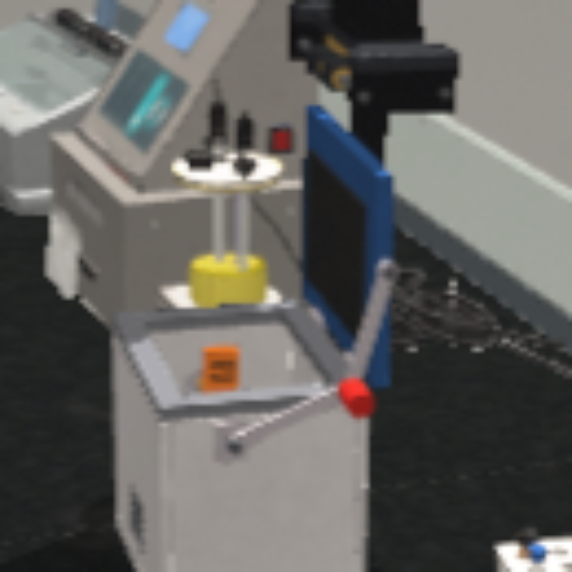

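```bash
python3 -m crank '[[0,-0.008,0.001,0],[0,-0.01,0,0],[0,-0.0105,0.001,0],[0,-0.0105,0.002,0],[0,-0.01,0.003,0]]'
python3 -m crank '[[0,-0.01,0.004,0],[0,-0.0095,0.0045,0],[0,-0.009,0.0055,0],[0,-0.0085,0.006,0]]'
python3 - <<'E'
from h import *
from station import sense
go(None)
print(toloc(sense()["tcp_pos"][None]))
from station import capture
c=capture('side');cv2.imwrite('pics/s11.png',cv2.resize(c['pixels'][90:220,170:300,::-1],None,fx=4.4,fy=4.4))
E
```

```text
time_s: 21.2
tcp_pos: [0.5309, 0.1535, 0.2947]
ee_rot: [[0.107, 0.994, -0.0], [0.994, -0.107, 0.0], [0.0, -0.0, -1.0]]
wrist_force: [1.8, -1.2, 1.1]
gripper_width: 0.003
time_s: 21.53
tcp_pos: [0.4937, 0.1574, 0.2746]
ee_rot: [[0.107, 0.994, -0.001], [0.994, -0.107, 0.0], [0.0, -0.001, -1.0]]
wrist_force: [0.5, 1.1, 2.3]
gripper_width: 0.002
tcp [0.4937 0.1574 0.2746] yaw 83.87 F [0.53 1.14 2.31] w 0.0002 t 21.53
[[0.01047562 0.00181333 0.09459557]]
```

View pics/s11.png

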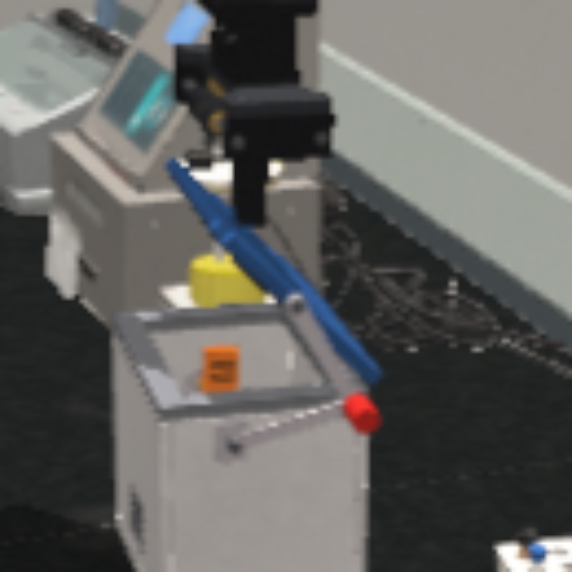

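```bash
python3 -m crank '[[0,-0.008,0.007,0],[0,-0.0075,0.0076,0],[0,-0.0065,0.008,0],[0,-0.006,0.0087,0],[0,-0.005,0.009,0]]'
python3 -m crank '[[0,-0.0045,0.0095,0],[0,-0.0035,0.0095,0],[0,-0.002,0.006,0],[0,-0.001,0.004,0]]'
python3 -m crank '[[0,0,0.003,0],[0,0,0.003,0],[0,0,0,0]]'
python3 - <<'E'
from h import *
from station import sense
go(None)
print(toloc(sense()["tcp_pos"][None]))
E
```

```text
time_s: 22.0
tcp_pos: [0.4611, 0.1606, 0.2339]
ee_rot: [[0.107, 0.994, -0.002], [0.994, -0.107, -0.0], [-0.001, -0.002, -1.0]]
wrist_force: [-0.4, -0.1, 0.8]
gripper_width: 0.007
time_s: 22.33
tcp_pos: [0.4508, 0.1616, 0.2043]
ee_rot: [[0.107, 0.994, -0.002], [0.994, -0.107, -0.001], [-0.001, -0.002, -1.0]]
wrist_force: [-0.0, -0.7, 0.1]
gripper_width: 0.005
time_s: 22.58
tcp_pos: [0.4515, 0.1619, 0.199]
ee_rot: [[0.107, 0.994, -0.001], [0.994, -0.107, -0.0], [-0.0, -0.001, -1.0]]
wrist_force: [-0.4, 0.6, -0.1]
gripper_width: 0.007
tcp [0.4515 0.1619 0.199 ] yaw 83.84 F [-0.38  0.6  -0.1 ] w 0.0006 t 22.58
[[-0.03194218  0.00176625  0.01897395]]
```

Down slowly until it stops.

```bash
python3 -m crank '[[0,0,0.002,0],[0,0,0.002,0],[0,0,0.0015,0],[0,0,0,0]]'
python3 -m crank '[[0,0,0.0015,0],[0,0,0,0],[0,0,0,0]]'
python3 - <<'E'
from h import *
from station import sense,capture
go(None)
print(toloc(sense()["tcp_pos"][None]))
c=capture('side');P=toloc(cloud(c));h=cv2.cvtColor(c["pixels"],cv2.COLOR_RGB2HSV).astype(int)
b=(h[...,0]>100)&(h[...,0]<120)&(h[...,1]>120)&(abs(P[...,0])<.1)&(abs(P[...,1])<.11)&(P[...,2]>0.008)&(P[...,2]<.04)
q=P[b];A_=np.c_[q[:,:2],np.ones(len(q))];print(len(q),np.linalg.lstsq(A_,q[:,2],rcond=None)[0])
cv2.imwrite('pics/s12.png',cv2.resize(c['pixels'][90:220,170:300,::-1],None,fx=4.4,fy=4.4))
E
```

```text
time_s: 22.92
tcp_pos: [0.4518, 0.162, 0.1944]
ee_rot: [[0.107, 0.994, 0.001], [0.994, -0.107, 0.0], [0.0, 0.001, -1.0]]
wrist_force: [-1.2, -0.6, 1.6]
gripper_width: 0.008
time_s: 23.17
tcp_pos: [0.4519, 0.1621, 0.1944]
ee_rot: [[0.106, 0.994, 0.001], [0.994, -0.106, 0.0], [0.001, 0.001, -1.0]]
wrist_force: [-3.5, -0.6, 9.4]
gripper_width: 0.006
tcp [0.4519 0.1621 0.1944] yaw 83.9 F [-3.52 -0.56  9.39] w 0.0005 t 23.17
[[-0.03164291  0.00198923  0.01436727]]
1044 [-0.00131654  0.00235769  0.01292149]
```

View pics/s12.png

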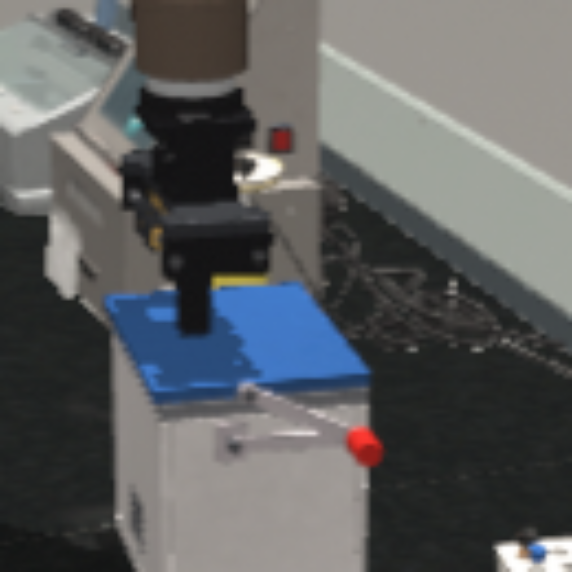

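```bash
python3 -m crank '[[0,0,0,0],[0,0,0,0],[0,0,0,0]]'
python3 -m crank '[[0,0,-0.005,0],[0,0,-0.015,0],[0,0,-0.03,0],[0,0,-0.03,0],[0,0,-0.03,0]]'
python3 -m crank '[[0,0,-0.03,0],[0,0,-0.01,0],[0,0,0,0],[0,0,0,0],[0,0,0,0]]'
python3 - <<'E'
from h import *
from station import sense,capture
go(None)
for n in("side","top"):
    c=capture(n);P=toloc(cloud(c));h=cv2.cvtColor(c["pixels"],cv2.COLOR_RGB2HSV).astype(int)
    b=(h[...,0]>100)&(h[...,0]<120)&(h[...,1]>120)&(abs(P[...,0])<.07)&(abs(P[...,1])<.095)&(P[...,2]>0.005)&(P[...,2]<.04)
    q=P[b];A_=np.c_[q[:,:2],np.ones(len(q))];print(n,len(q),np.linalg.lstsq(A_,q[:,2],rcond=None)[0])
    cv2.imwrite(f'pics/{n}13.png',cv2.resize(c['pixels'][90:320,130:360,::-1],None,fx=2.5,fy=2.5))
E
```

```text
time_s: 23.47
tcp_pos: [0.4519, 0.162, 0.1943]
ee_rot: [[0.106, 0.994, 0.002], [0.994, -0.106, 0.0], [0.001, 0.001, -1.0]]
wrist_force: [-3.9, -0.3, 9.0]
gripper_width: 0.01
time_s: 23.88
tcp_pos: [0.4514, 0.1617, 0.3036]
ee_rot: [[0.107, 0.994, -0.001], [0.994, -0.107, -0.0], [-0.0, -0.001, -1.0]]
wrist_force: [1.7, 0.2, -0.1]
gripper_width: 0.003
time_s: 24.3
tcp_pos: [0.4508, 0.1617, 0.3408]
ee_rot: [[0.107, 0.994, -0.003], [0.994, -0.107, -0.001], [-0.002, -0.003, -1.0]]
wrist_force: [-0.7, 0.5, -0.5]
gripper_width: 0.003
tcp [0.4508 0.1617 0.3408] yaw 83.85 F [-0.71  0.46 -0.52] w 0.0002 t 24.3
side 872 [-1.51608239e-03  2.21699143e-05  1.29664647e-02]
top 1337 [-0.00323516 -0.00068418  0.01382774]
```

View pics/side13.png

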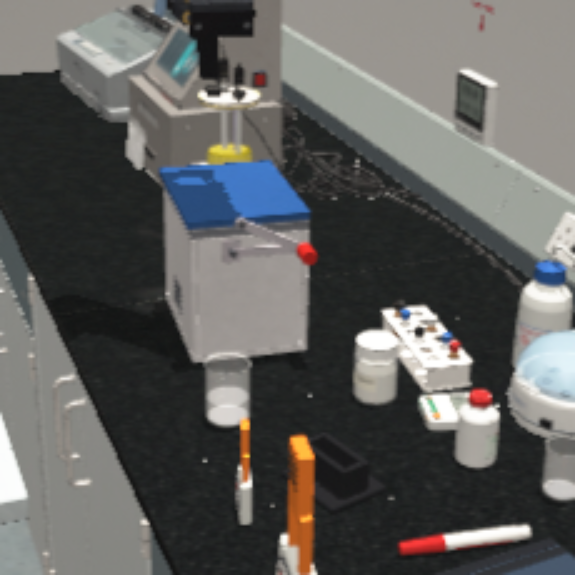

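The lid lies level (slope about 0.003 rad or less in both views). The robot is clear and the bystanders are standing where they were.

```bash
python3 -c "
from station import finish_job;print(finish_job())"
```

```text
the job is handed in; nothing more can be done
None
```

I did the whole job and handed it in at about 24 s of the 64 s allowed. No verdict comes back, so the results below are from my own checks.

- **Gauge:** I lifted the middle-sized gauge out of the cradle by its tab, lowered it through the opening, passed its eye over the hook tip, set it on the arm and released it. In later pictures, before the lid went down, it was still hanging.
- **Hang position:** The bar of the eye was about on the arm. The tab sat about 3 mm off the hook line sideways, so the gauge leans slightly, which I estimate at no more than 0.1 rad. Once the lid was shut I could not see the gauge again.
- **Frame:** I saw no contact with the frame in the pictures, and the wrist force showed nothing beyond noise while the gauge went in.
- **Stay:** I pressed the knob about 23 mm down, and it moved about 17 mm back. The pictures showed the knee clearly broken.
- **Lid:** I swung it over at roughly 1 rad/s. It stopped with the fingertip 14 mm above the frame's top and about 9 N of push. After I backed off, the side and top cameras put it level to within about 0.003 rad.
- **Bystanders:** The beaker, white bottle and jar looked upright and unmoved in the last picture. I judged this by eye and did not measure their positions.

At hand-in the gripper was empty and about 0.15 m above the lid, touching nothing. No check failed, and the cameras agreed with each other to within a few millimetres.

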